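# Ready the tube beaker and hold the heater cover

## Task

I am about to move the warm dye tubes from the dry-block heater into the steel beaker and need both hands. First turn the upside-down steel beaker over and leave it standing mouth-up on the rubber mat, without dropping it; only then lift the heater's hinged cover (it has a ball knob in front) and hold it with the gripper open at 60 degrees from shut, so that it still shades the tubes, and finish while still holding it there. It falls shut if let go, so never let it slam or swing it back past upright, and leave everything else on the table where it is.

Things in the scene. Friction and masses are not known exactly. Their poses are not given: they have to be found in the camera images.
- beaker_center (a point): Centre (on the axis, half-way up) of the loose stainless-steel beaker: a straight cylinder 54 mm in outside diameter, 75 mm long, wall 2.5 mm, about 120 g, open at one end with a small rolled rim. It starts mouth-down on the mat. The point's z axis runs from the mouth to the closed base (up at the start, down when the beaker stands mouth-up); laid on its side it lies still if let go gently
- mat: Dark ribbed rubber drying mat, fixed, 260 mm (its x) by 300 mm (its y) and 4 mm thick; origin at the centre of its underside, on the table. The beaker stands on it; a low dish and a small vial stand on its +x edge
- heater: White dry-block tube heater, fixed, 250 mm deep (its x) by 210 mm wide (its y), housing 105 mm high, with a low sloping control panel (up to about 70 mm high) along its -x side towards the robot; origin at the centre of its underside, on the table. A grey box-shaped hinged cover 168 by 198 mm, 36 mm high, lies on the housing, top at 142 mm when shut
- cover (a joint): Angle of the heater's cover in rad: 0 shut, 1.047 is 60 degrees open, 1.57 upright; it turns about the hinge line along the heater's y axis, its -x edge rising. About 0.45 kg, no catch, nearly free hinge: below upright it falls shut when let go
- cover_knob (a point): Centre of the black ball knob, 28 mm in diameter, on a 9 mm stem in the middle of the cover's front (-x) edge, 38 mm out from that edge; 206 mm from the hinge line along the cover and 17.5 mm above it when shut (123.5 mm above the table). The point moves and turns with the cover. Free on both sides and from above; pinched on its two sides (along the heater's y) it can turn between the fingers as the cover rises
- cover_hinge (a point): Middle of the cover's hinge line, at the far (+x) end of the heater, 118 mm from its centre and 106 mm above the table; fixed to the heater, y axis along the hinge line
- dish: Shut glass dish, 62 mm across, 15 mm high, on the mat; origin at the centre of its underside. Leave alone
- vial: Small amber vial with a black cap, 24 mm across, 38 mm high, on the mat; origin at the centre of its underside. Leave alone
- tweezers: Steel tweezers 120 mm long, 6 mm high, lying in front of the heater; origin near the middle. Leave alone
- rack: White tube rack 210 x 90 x 64 mm at the left side; origin at the centre of its underside. Leave alone
- slidebox: Black slide box 177 x 107 x 35 mm at the right side; origin at the centre of its underside. Leave alone
- oil: Amber bottle 32 mm across, 70 mm high, at the back; origin at the centre of its underside. Leave alone
- flask: Clear bottle 66 mm across, 160 mm high, at the back; origin at the centre of its underside. Leave alone
There are look-alikes about, which are no part of the job. Of the things that look like the part that bears beaker_center, take the one that is nearest to the robot's base at the start.

How it is judged:
On the way, in this order (a step that is already met when the one before it is completed fails the run):
1. the beaker stands mouth-up on the mat, let go and still, while the cover is still shut (angle between beaker_center's own z axis and vertical above 3 rad and height (world z) of beaker_center between 0.037 and 0.046 m and x of beaker_center in the frame of mat between -0.12 and 0.12 m and y of beaker_center in the frame of mat between -0.14 and 0.14 m and linear speed of beaker below 0.03 m/s and contact force between the fingers and beaker below 0.05 N and value of joint cover below 0.06 rad), for 0.2 s.
2. the robot holds the cover open at 60 degrees (value of joint cover between 0.907 and 1.187 rad and contact force between the fingers and cover above 0.5 N), for 0.2 s.
At the end, for the whole second after the job is handed in: The cover is at 60 degrees (within 8), still, in the robot's fingers (more than 0.5 N) and carried by nothing else; the beaker stands mouth-up (within 8 degrees), still and untouched, its centre over the mat at least 10 mm inside the edge (all of step 2 and velocity of joint cover between -0.1 and 0.1 rad/s and contact force between each of beaker, dish, vial, tweezers, oil, flask, rack, slidebox and cover below 0.05 N and angle between beaker_center's own z axis and vertical above 3 rad and height (world z) of beaker_center between 0.037 and 0.046 m and x of beaker_center in the frame of mat between -0.12 and 0.12 m and y of beaker_center in the frame of mat between -0.14 and 0.14 m and linear speed of beaker below 0.03 m/s and contact force between the fingers and beaker below 0.05 N); the arm keeps its last pose, push and grip.
It fails at once if the beaker is dropped (falls free of the fingers faster than 0.8 m/s) (linear speed of beaker above 0.8 m/s and contact force between the fingers and beaker below 0.05 N).
It fails at once if the cover is let go and slams (falls faster than 3 rad/s) (velocity of joint cover below -3 rad/s).
It fails at once if the cover is swung past upright (value of joint cover above 1.571 rad).
It fails at once if another thing on the table is shifted by more than 30 mm or knocked over (distance of any of dish, vial, tweezers, rack, slidebox, oil, flask from where it was at the start of the episode above 0.03 m or angle between any of vial, oil, flask's own z axis and vertical above 0.6 rad).
It also fails if it takes over 72 s, if anything falls off the work surface, if the arm or the gripper's body presses on something with over 40 N, if the wrist force passes 120 N, or if a joint passes its speed limit or range.

## Robot

A 7-joint arm with a two-finger parallel gripper is mounted at the origin on the work surface. World frame = base frame: x ahead of the robot, y to its left, z up, the work surface at z = 0. Lengths are in m, angles in rad, forces in N, time in s.
With the tool pointing down it reaches from about 0.375 to 0.925 m from the base axis. Payload 3.1 kg.
Tool frame: the origin (TCP) lies midway between the tips of the shut fingers; the grasp point (between the pads) lies 19 mm behind it (r.grip_depth is the x of the grasp point in the tool frame, in m); x points along the fingers, y is the direction in which the jaws open and shut, and the axes are right-handed (so a half turn about x gives the same grasp; the last joint's range is limited). The gripper opens to 85 mm and grips with 20 to 120 N. Pads are 22 mm wide; open, the fingers measure 114 mm over their backs; the gripper's body (76 mm by 85 mm) begins 54 mm behind the grasp point. The pads swing forward as they close: fully open they stand 13 mm farther back than shut.
Start: joints at [-1.254, 0.383, 0.044, 1.598, -0.018, 1.161, -0.05], TCP at [0.262, 0.595, 0.231] pointing down, gripper open.
Joint ranges: [-2.61, 2.61], [-0.41, 2.15], [-1.48, 1.57], [0, 2.5], [-1.57, 4.71], [0.05, 1.97], [-2.85, 2.85]. Speed limits (rad/s): [2.79, 2.79, 3.14, 3.14, 3.14, 3.14, 3.14].

## Interface

Orientations are given as a unit quaternion [w, x, y, z].
In Python, from bench import r gives the robot as it stands.
- The arm moves only by the tool jog_arm, never from a script. Its argument "steps" is a list of rows, each an object with "offset": the shift along the world's x, y, z scaled (see below), a list of three; "twist": the turn about the world's z scaled (see below). In form: [{"offset": [dx, dy, dz], "twist": twist}, ...]. A call has 1 to 5 rows; each row is the pose to reach, as a shift and turn from the pose commanded when the call began, turning the shorter way round; what a row does not reach only later rows make up. The controller multiplies each number of a shift by 75 cm and each number of a turn by pi rad. A row lasts 1/10 s, in which the tool goes at most 50 mm and 8.59 degrees, less where a joint would pass 70% of its speed; a pose out of reach is approached as far as the arm can. A call with a number of a shift or a turn outside -1 to 1 is refused whole. A call with a gripper value outside its range is refused whole. "claw" is the finger opening in mm, from 0 to 85.4, set as the call begins (left out, the last holds). The fingers move at their own pace and stop on an object; "squeeze" is the grip in N (left out, the last holds). Time passes only in rows, so rows that repeat a pose let the fingers close. It gives the time, the measured TCP pose, the force and the opening at its end, in the units of the state.
- r.sense(): the state, without advancing time (a new reading comes with each control period).
- r.snapshot(name): name is "side" or "top"; returns a dict with "img" (480x640x3 uint8, blue, green, red), "fx", "fy", "cx", "cy" (pixels), "eye" and "orientation" of the camera in the world. Camera axes: x right, y down, z forward; pixel columns grow to the right and rows downward; lengths in m; the calibration is good to about 2 mm. A picture is of the moment at which its call begins. There is no depth.
- r.job_done(): hands the job in, once; it reports no verdict.
The state is a dict: "clock": time; "joints": joint angles; "joint_vel": joint speeds; "joint_torque": joint torques, N m; "tool_pos": TCP position; "orientation": TCP orientation; "wrist_force": force on the tool from outside, world axes, zero at the start; "wrist_torque": the same for the moment, N m; "finger_gap": opening from 0.0 (shut) to 1.0 (fully open).
Only numpy, scipy, OpenCV 4.12 (cv2) and the standard library are available. Lean on these libraries where they do the work, as an engineer would, in place of code of your own. Each camera call takes 0.05 s, during which the arm holds its last target.

## Working session

There is one attempt and no reset: what is moved stays moved. The work goes in short steps, Python scripts to look and compute and a tool call to move; the robot and the scene stay as the last step left them, time stands still between calls to the robot, and variables do not carry over. Pictures are saved under pics/ and viewed, and the job is handed in when it is done.

Besides the shell and the picture viewer there is one more tool, called after "Emit:" as name(argument=value, ...), one argument or row to a line, values as JSON. jog_arm: Moves the arm, as the interface text tells. Shifts and turns lie within -1 to 1; 1 stands for 75 cm of shift or pi rad of turn. Its arguments: {"type":"object","properties":{"steps":{"type":"array"},"claw":{"type":"number"},"squeeze":{"type":"number"}},"required":["steps"]}

```bash
ls; mkdir -p pics; python3 - <<'E'
from bench import r
import cv2
for n in("side","top"):
    s=r.snapshot(n); cv2.imwrite(f"pics/{n}0.png",s["img"]); print(n,s["fx"],s["fy"],s["cx"],s["cy"],s["eye"],s["orientation"])
print(r.sense(),r.grip_depth)
E
```

```text
pics
side 619.9933966918679 619.9933966918679 320.28519536066364 239.3089235600672 [0.02072824 1.35317271 1.01618483] [ 0.09637702 -0.15712407  0.86218684 -0.47186581]
top 472.00177444186824 472.00177444186824 311.30914632837255 237.68767757302507 [ 0.48702726 -0.00401554  1.25772176] [ 0.02430245 -0.69790265  0.71550211 -0.01995031]
{'clock': 0.1, 'joints': array([-1.25380259,  0.38376854,  0.0438303 ,  1.5994274 , -0.01789502,
        1.16120837, -0.04988601]), 'joint_vel': array([-0.00115001, -0.00172998,  0.0005951 , -0.00300327, -0.00055786,
       -0.00019936, -0.00224695]), 'joint_torque': array([ 3.12274307e-03, -4.34727502e+01,  1.02952760e+00, -2.50455344e+01,
        1.08227396e-02,  5.43697737e-03,  1.55318244e-06]), 'tool_pos': array([0.26160217, 0.59409011, 0.22999796]), 'orientation': array([ 0.69182952,  0.14472214,  0.69209156, -0.1464127 ]), 'wrist_force': array([-0.44540288, -0.09565713, -0.24144279]), 'wrist_torque': array([-0.00662238,  0.03056169,  0.0110556 ]), 'finger_gap': 1.0021397747906722} -0.0187
```

View pics/side0.png

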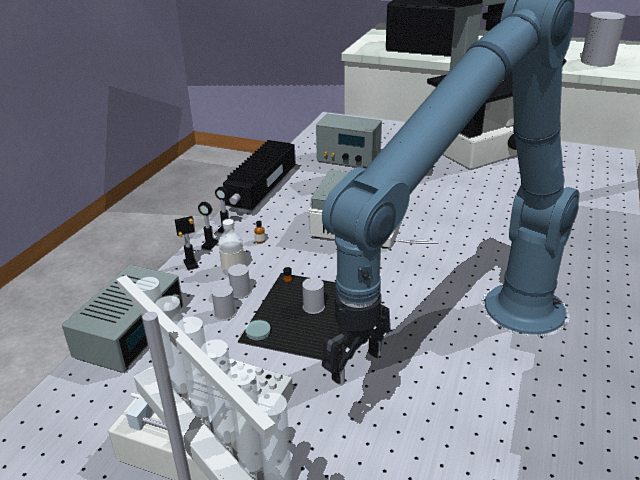

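View pics/top0.png

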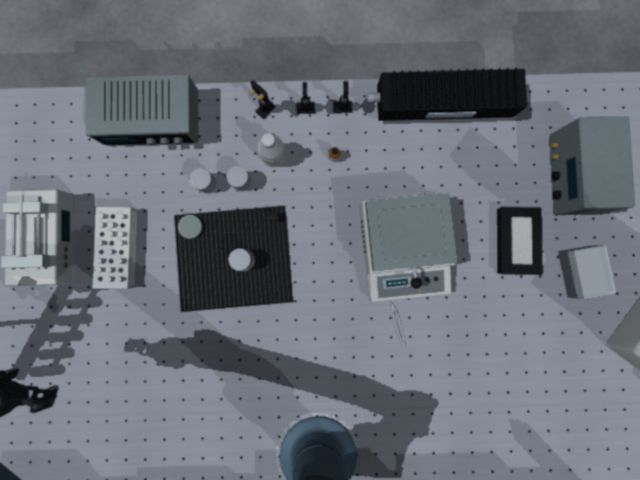

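The top view shows three steel cylinders: (240,260) on the mat, and (201,180) and (237,177) behind it. The one at (240,260) stands on the mat and is closest to the base at about (318,455), so it should be the beaker. I'll check it in an enlarged crop.

```bash
cat > h.py <<'E'
import numpy as np, cv2
from scipy.spatial.transform import Rotation as R
from bench import r
def ray(s,uv):
    q=s["orientation"]; M=R.from_quat([q[1],q[2],q[3],q[0]]).as_matrix()
    return np.array(s["eye"]),M@np.array([(uv[0]-s["cx"])/s["fx"],(uv[1]-s["cy"])/s["fy"],1])
def onz(s,uv,z):
    e,d=ray(s,uv); return e+d*(z-e[2])/d[2]
def proj(s,p):
    q=s["orientation"]; M=R.from_quat([q[1],q[2],q[3],q[0]]).as_matrix()
    c=M.T@(np.array(p)-s["eye"]); return np.array([s["fx"]*c[0]/c[2]+s["cx"],s["fy"]*c[1]/c[2]+s["cy"]])
def crop(s,x0,y0,w,h,k,name):
    im=cv2.resize(s["img"][y0:y0+h,x0:x0+w],None,fx=k,fy=k,interpolation=cv2.INTER_CUBIC); cv2.imwrite(name,im)
def st():
    s=r.sense(); print({k:np.round(s[k],4) for k in("clock","tool_pos","orientation","wrist_force","finger_gap","joints")})
E
python3 - <<'E'
from h import *
t=r.snapshot("top"); crop(t,165,150,140,170,3,"pics/t1.png"); crop(t,350,180,120,130,4,"pics/t2.png")
s=r.snapshot("side"); crop(s,200,180,260,190,3,"pics/s1.png")
g=cv2.cvtColor(t["img"],cv2.COLOR_BGR2GRAY)
m=(g<60).astype(np.uint8); m[:200]=0;m[320:]=0;m[:,:165]=0;m[:,300:]=0
m=cv2.morphologyEx(m,cv2.MORPH_CLOSE,np.ones((5,5)))
c=max(cv2.findContours(m,0,2)[0],key=cv2.contourArea); rc=cv2.minAreaRect(c); print(rc)
for p in cv2.boxPoints(rc): print(p,onz(t,p,.004))
E
```

```text
((232.84262084960938, 258.0325927734375), (97.0898208618164, 112.2015380859375), 85.42607879638672)
[173.04929 214.11604] [0.63814998 0.3709453  0.004     ]
[284.8935  205.16852] [0.65456996 0.07119808 0.004     ]
[292.63596 301.94916] [0.39702407 0.05620534 0.004     ]
[180.79175 310.89667] [0.38069785 0.35209452 0.004     ]
```

View pics/t1.png

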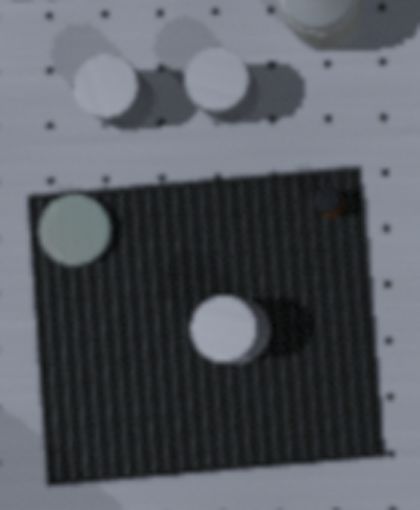

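View pics/t2.png

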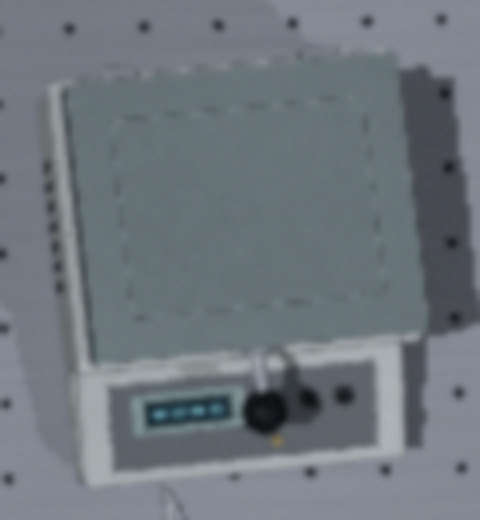

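View pics/s1.png

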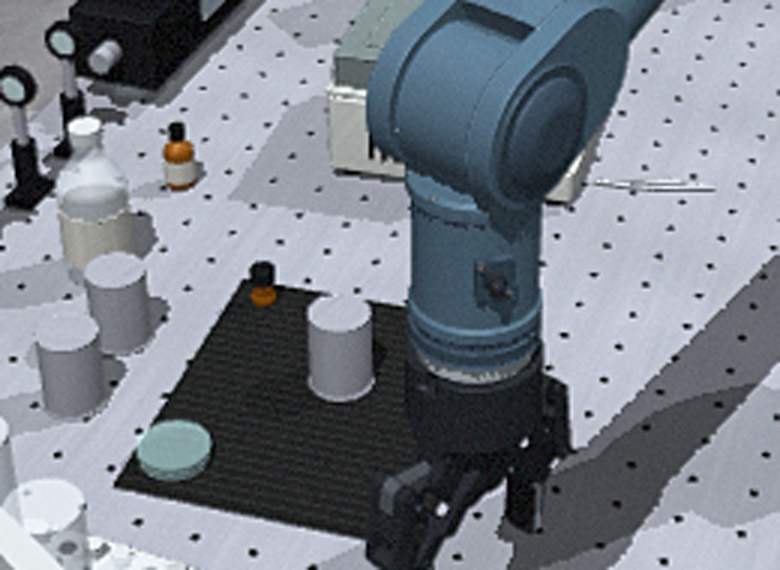

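The crop shows the target at crop (224,328), which is pixel (239.7,259.3): a steel cylinder with its closed base up, standing on the ribbed mat. The other two are on the bare table, farther away. The heater's knob is at pixel (416,282.5).

```bash
python3 - <<'E'
from h import *
t=r.snapshot("top"); s=r.snapshot("side")
print("beaker top",onz(t,(239.7,259.3),.079))
for n,p in dict(l=(190.5,328),r=(259.5,328),u=(224.5,294),d=(224.5,362)).items(): print(n,onz(t,(165+p[0]/3,150+p[1]/3),.079))
b=onz(t,(239.7,259.3),.079); print("side reproj of top",proj(s,b), "seen ~",(200+340/3,180+312/3))
print("side top->",onz(s,(200+340/3,180+312/3),.079))
for p in [(65,88),(395,55),(425,335),(92,362)]: print("cover",onz(t,(350+p[0]/4,180+p[1]/4),.142))
print("knob",onz(t,(350+265/4,180+410/4),.1235))
print("vial",onz(t,(165+342/3,150+195/3),.042))
st()
o=r.sense()["orientation"]; print(R.from_quat([o[1],o[2],o[3],o[0]]).as_matrix().round(4))
E
```

```text
beaker top [0.51141151 0.18247096 0.079     ]
l [0.51202292 0.21047245 0.079     ]
r [0.51059678 0.15298195 0.079     ]
u [0.53964191 0.18170798 0.079     ]
d [0.48308307 0.18256862 0.079     ]
side reproj of top [313.63284935 283.06036457] seen ~ (313.3333333333333, 284.0)
side top-> [0.51064562 0.18644059 0.079     ]
cover [ 0.63875408 -0.1307097   0.142     ]
cover [ 0.65346465 -0.32726856  0.142     ]
cover [ 0.48697485 -0.33777517  0.142     ]
cover [ 0.4759486 -0.141405   0.142    ]
knob [ 0.44462515 -0.24598334  0.1235    ]
vial [0.62426626 0.08472551 0.042     ]
{'clock': np.float64(0.3), 'tool_pos': array([0.2618, 0.5946, 0.2308]), 'orientation': array([ 0.6919,  0.1453,  0.692 , -0.1459]), 'wrist_force': array([1.0045, 0.0845, 0.4133]), 'finger_gap': np.float64(0.998), 'joints': array([-1.2538,  0.3833,  0.0438,  1.5985, -0.0179,  1.1612, -0.0499])}
[[-3.000e-04  4.029e-01  9.152e-01]
 [-8.000e-04  9.152e-01 -4.029e-01]
 [-1.000e+00 -9.000e-04  0.000e+00]]
```

Emit:
jog_arm(
  steps=[
    {"offset": [0.33, -0.54, 0.0], "twist": -0.35},
    {"offset": [0.33, -0.54, 0.0], "twist": -0.35},
    {"offset": [0.33, -0.54, 0.0], "twist": -0.35},
    {"offset": [0.33, -0.54, 0.0], "twist": -0.35},
    {"offset": [0.33, -0.54, 0.0], "twist": -0.35},
  ],
  claw=85,
  squeeze=20,
)

```text
clock: 0.8
tool_pos: [0.3931, 0.3798, 0.2315]
orientation: [0.589, 0.391, 0.589, -0.39]
wrist_force: [0.8, 0.3, 0.1]
finger_gap: 0.998
```

Emit:
jog_arm(
  steps=[
    {"offset": [0.157, -0.261, -0.08], "twist": -0.111},
    {"offset": [0.157, -0.261, -0.08], "twist": -0.111},
    {"offset": [0.157, -0.261, -0.08], "twist": -0.111},
    {"offset": [0.157, -0.261, -0.08], "twist": -0.111},
    {"offset": [0.157, -0.261, -0.08], "twist": -0.111},
  ],
)

```text
clock: 1.3
tool_pos: [0.5113, 0.1819, 0.1709]
orientation: [0.514, 0.486, 0.513, -0.487]
wrist_force: [1.2, -0.9, -0.2]
finger_gap: 0.995
```

Emit:
jog_arm(
  steps=[
    {"offset": [0, 0, 0], "twist": 0},
    {"offset": [0, 0, 0], "twist": 0},
  ],
)

```text
clock: 1.5
tool_pos: [0.5103, 0.1846, 0.1711]
orientation: [0.513, 0.486, 0.513, -0.486]
wrist_force: [-0.7, -0.2, -0.1]
finger_gap: 0.995
```

```bash
python3 - <<'E'
from h import *
st()
o=r.sense()["orientation"]; print(R.from_quat([o[1],o[2],o[3],o[0]]).as_matrix().round(4))
t=r.snapshot("top"); s=r.snapshot("side"); crop(t,180,170,200,150,3,"pics/t3.png");crop(s,220,200,200,150,4,"pics/s3.png")
E
```

```text
{'clock': np.float64(1.5), 'tool_pos': array([0.5103, 0.1846, 0.1711]), 'orientation': array([ 0.5133,  0.4861,  0.5134, -0.4864]), 'wrist_force': array([-0.6794, -0.2475, -0.0596]), 'finger_gap': np.float64(0.9952), 'joints': array([-0.8039,  0.2591,  0.4358,  1.9315, -0.1307,  0.9787, -0.2535])}
[[-5.000e-04  9.985e-01  5.410e-02]
 [-2.000e-04  5.410e-02 -9.985e-01]
 [-1.000e+00 -5.000e-04  1.000e-04]]
```

View pics/s3.png

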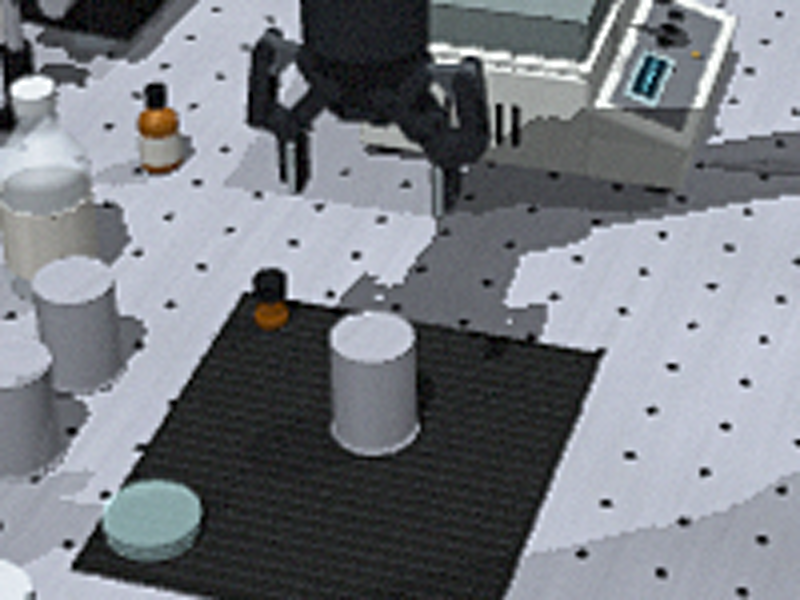

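View pics/t3.png

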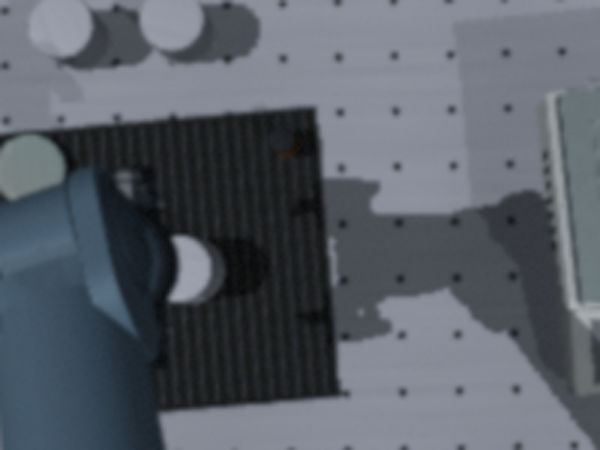

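Emit:
jog_arm(
  steps=[
    {"offset": [0.001, 0, -0.06], "twist": 0},
    {"offset": [0.001, 0, -0.1], "twist": 0},
    {"offset": [0.001, 0, -0.15], "twist": 0},
    {"offset": [0.001, 0, -0.18], "twist": 0},
    {"offset": [0.001, 0, -0.2], "twist": 0},
  ],
)

```text
clock: 2.1
tool_pos: [0.5088, 0.1879, 0.0194]
orientation: [0.514, 0.484, 0.516, -0.485]
wrist_force: [0.1, 0.4, 0.4]
finger_gap: 0.993
```

Emit:
jog_arm(
  steps=[
    {"offset": [0, 0, 0], "twist": 0},
    {"offset": [0, 0, 0], "twist": 0},
    {"offset": [0, 0, 0], "twist": 0},
    {"offset": [0, 0, 0], "twist": 0},
    {"offset": [0, 0, 0], "twist": 0},
  ],
  claw=45,
  squeeze=20,
)

```text
clock: 2.6
tool_pos: [0.512, 0.1864, 0.0226]
orientation: [0.514, 0.486, 0.514, -0.485]
wrist_force: [-0.4, -0.1, 2.7]
finger_gap: 0.637
```

```bash
python3 - <<'E'
from h import *
st()
s=r.snapshot("side"); crop(s,220,200,200,150,4,"pics/s4.png")
E
```

```text
{'clock': np.float64(2.6), 'tool_pos': array([0.512 , 0.1864, 0.0226]), 'orientation': array([ 0.5143,  0.4865,  0.5139, -0.4845]), 'wrist_force': array([-0.4139, -0.0633,  2.7396]), 'finger_gap': np.float64(0.6368), 'joints': array([-0.7319,  0.493 ,  0.3632,  2.0031, -0.2688,  0.6881, -0.1425])}
```

View pics/s4.png

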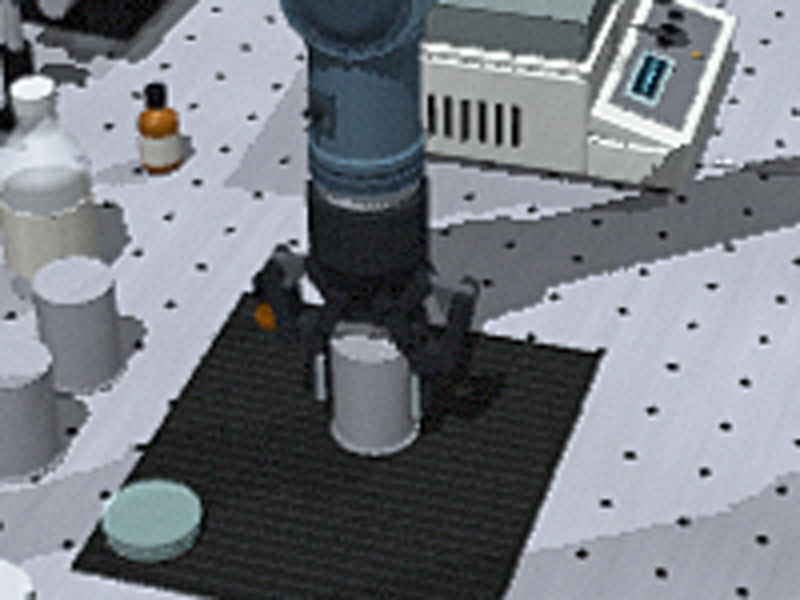

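Emit:
jog_arm(
  steps=[
    {"offset": [0, 0, 0.05], "twist": 0},
    {"offset": [0, -0.06, 0.06], "twist": 0},
    {"offset": [0, -0.12, 0.06], "twist": 0},
    {"offset": [0, -0.18, 0.06], "twist": 0},
    {"offset": [0, -0.24, 0.06], "twist": 0},
  ],
)

```text
clock: 3.15
tool_pos: [0.5105, 0.0042, 0.0666]
orientation: [0.514, 0.486, 0.514, -0.485]
wrist_force: [0.9, -0.1, -1.0]
finger_gap: 0.642
```

Emit:
jog_arm(
  steps=[
    {"offset": [0, 0, -0.03], "twist": 0},
    {"offset": [0, 0, -0.05], "twist": 0},
    {"offset": [0, 0, -0.05], "twist": 0},
  ],
)

```text
clock: 3.45
tool_pos: [0.5081, 0.0067, 0.0265]
orientation: [0.513, 0.484, 0.516, -0.487]
wrist_force: [-0.8, 0.5, -0.8]
finger_gap: 0.643
```

```bash
python3 - <<'E'
from h import *
st()
s=r.snapshot("side"); crop(s,260,180,200,150,4,"pics/s5.png")
E
```

```text
{'clock': np.float64(3.45), 'tool_pos': array([0.5081, 0.0067, 0.0265]), 'orientation': array([ 0.5129,  0.4838,  0.5159, -0.4866]), 'wrist_force': array([-0.7634,  0.494 , -0.8461]), 'finger_gap': np.float64(0.6431), 'joints': array([-0.4561,  0.4431,  0.418 ,  2.0845, -0.2835,  0.6736,  0.2089])}
```

View pics/s5.png

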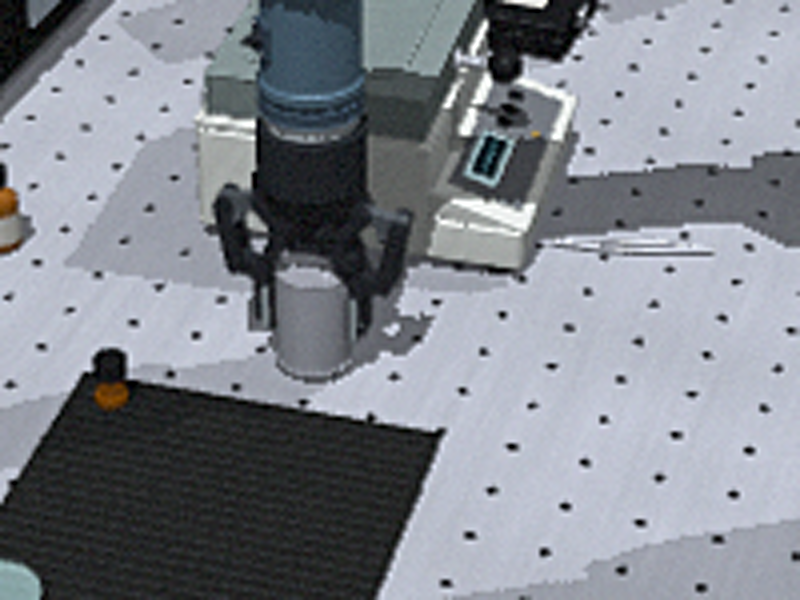

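Emit:
jog_arm(
  steps=[
    {"offset": [0, 0, 0], "twist": 0},
    {"offset": [0, 0, 0], "twist": 0},
  ],
)

```text
clock: 3.7
tool_pos: [0.5115, 0.0072, 0.0293]
orientation: [0.515, 0.485, 0.515, -0.484]
wrist_force: [0.2, -1.0, -2.0]
finger_gap: 0.638
```

Emit:
jog_arm(
  steps=[
    {"offset": [0, 0, -0.006], "twist": 0},
    {"offset": [0, 0, -0.012], "twist": 0},
    {"offset": [0, 0, -0.012], "twist": 0},
    {"offset": [0, 0.01, -0.012], "twist": 0},
    {"offset": [0, 0.02, -0.012], "twist": 0},
  ],
)

```text
clock: 4.2
tool_pos: [0.5108, 0.0212, 0.0198]
orientation: [0.514, 0.486, 0.514, -0.486]
wrist_force: [0.6, -0.4, -1.7]
finger_gap: 0.642
```

Emit:
jog_arm(
  steps=[
    {"offset": [0, 0.005, 0], "twist": 0},
    {"offset": [0, 0.01, 0], "twist": 0},
    {"offset": [0, 0.015, 0], "twist": 0},
    {"offset": [0, 0.02, 0], "twist": 0},
  ],
)

```text
clock: 4.6
tool_pos: [0.5108, 0.0361, 0.0198]
orientation: [0.514, 0.485, 0.514, -0.485]
wrist_force: [-0.0, 0.0, -1.5]
finger_gap: 0.643
```

Emit:
jog_arm(
  steps=[
    {"offset": [0, 0.004, 0], "twist": 0},
    {"offset": [0, 0.011, 0.003], "twist": 0},
    {"offset": [0, 0.018, 0.0065], "twist": 0},
    {"offset": [0, 0.025, 0.009], "twist": 0},
    {"offset": [0, 0.033, 0.01], "twist": 0},
  ],
)

```text
clock: 5.1
tool_pos: [0.51, 0.0563, 0.0272]
orientation: [0.514, 0.485, 0.513, -0.488]
wrist_force: [-1.3, -7.3, 0.9]
finger_gap: 0.639
```

```bash
python3 - <<'E'
from h import *
st()
s=r.snapshot("side"); crop(s,260,180,200,150,4,"pics/s6.png")
E
```

```text
{'clock': np.float64(5.1), 'tool_pos': array([0.51  , 0.0563, 0.0272]), 'orientation': array([ 0.5142,  0.4846,  0.5127, -0.4878]), 'wrist_force': array([-1.3307, -7.3433,  0.871 ]), 'finger_gap': np.float64(0.6391), 'joints': array([-0.5522,  0.4471,  0.4156,  2.0754, -0.2761,  0.674 ,  0.0993])}
```

View pics/s6.png

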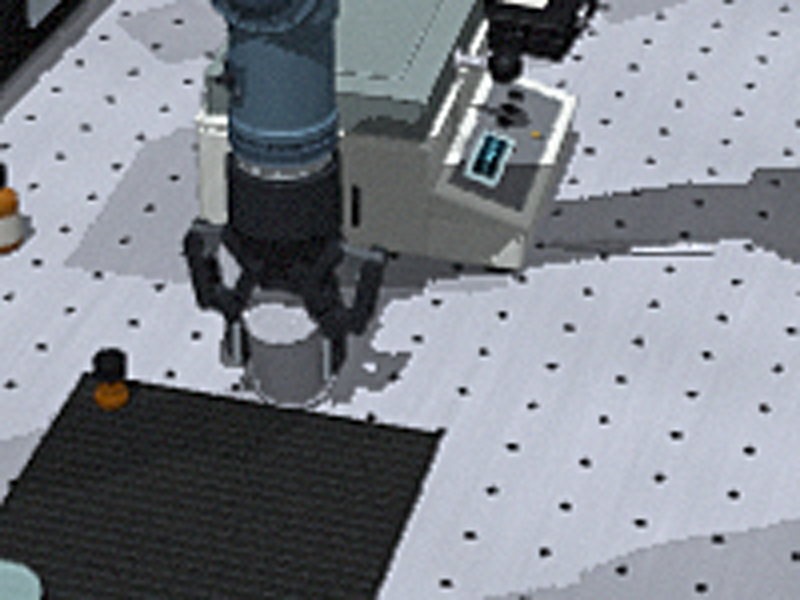

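Emit:
jog_arm(
  steps=[
    {"offset": [0, 0.008, 0.001], "twist": 0},
    {"offset": [0, 0.018, -0.001], "twist": 0},
    {"offset": [0, 0.028, -0.005], "twist": 0},
    {"offset": [0, 0.037, -0.01], "twist": 0},
    {"offset": [0, 0.037, -0.01], "twist": 0},
  ],
)

```text
clock: 5.65
tool_pos: [0.5106, 0.0902, 0.0194]
orientation: [0.514, 0.485, 0.515, -0.485]
wrist_force: [-0.7, -1.2, 2.2]
finger_gap: 0.633
```

```bash
python3 - <<'E'
from h import *
st()
s=r.snapshot("side"); crop(s,260,180,200,150,4,"pics/s7.png")
E
```

```text
{'clock': np.float64(5.65), 'tool_pos': array([0.5106, 0.0902, 0.0194]), 'orientation': array([ 0.5145,  0.485 ,  0.515 , -0.4847]), 'wrist_force': array([-0.7217, -1.2135,  2.247 ]), 'finger_gap': np.float64(0.6335), 'joints': array([-0.5957,  0.467 ,  0.3971,  2.0651, -0.2886,  0.6616,  0.0524])}
```

View pics/s7.png

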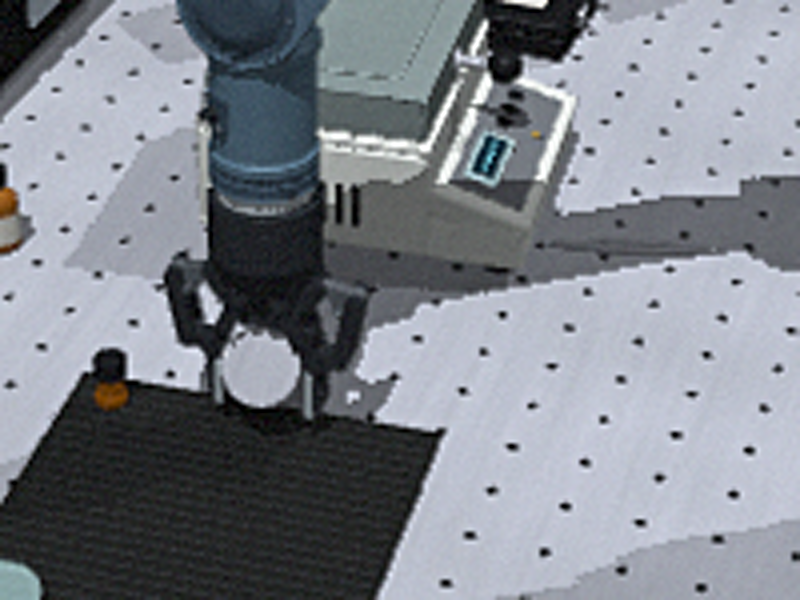

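Emit:
jog_arm(
  steps=[
    {"offset": [0, 0.004, -0.003], "twist": 0},
    {"offset": [0, 0.007, -0.006], "twist": 0},
    {"offset": [0, 0.009, -0.009], "twist": 0},
    {"offset": [0, 0.009, -0.01], "twist": 0},
  ],
)

```text
clock: 6.1
tool_pos: [0.5117, 0.0961, 0.0125]
orientation: [0.515, 0.486, 0.514, -0.485]
wrist_force: [-0.3, 0.3, 5.1]
finger_gap: 0.64
```

```bash
python3 - <<'E'
from h import *
st()
s=r.snapshot("side"); crop(s,260,180,200,150,4,"pics/s8.png")
E
```

```text
{'clock': np.float64(6.1), 'tool_pos': array([0.5117, 0.0961, 0.0125]), 'orientation': array([ 0.5146,  0.4859,  0.5142, -0.4846]), 'wrist_force': array([-0.3268,  0.3256,  5.1126]), 'finger_gap': np.float64(0.6396), 'joints': array([-0.5998,  0.4817,  0.3899,  2.0627, -0.297 ,  0.648 ,  0.0467])}
```

View pics/s8.png

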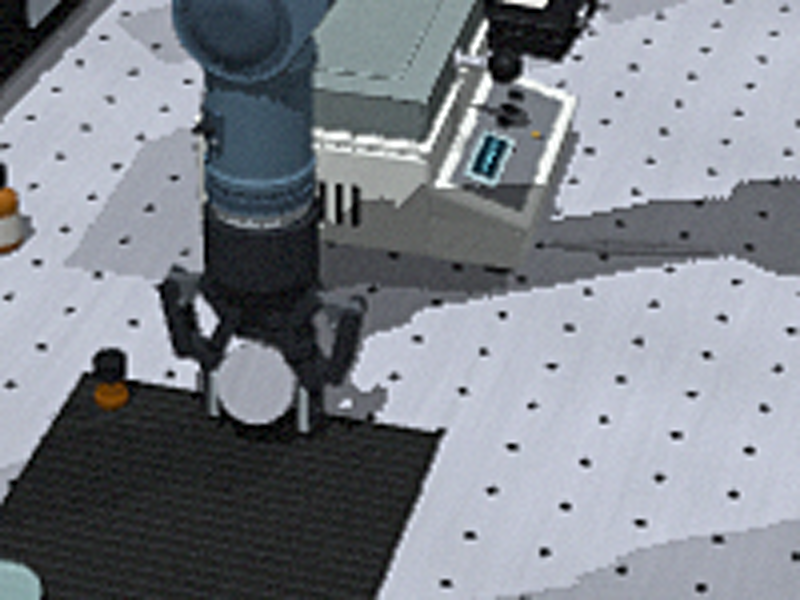

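Emit:
jog_arm(
  steps=[
    {"offset": [0, 0, 0.02], "twist": 0},
    {"offset": [0, -0.04, 0.035], "twist": 0},
    {"offset": [0, -0.08, 0.035], "twist": 0},
    {"offset": [0, -0.11, 0.035], "twist": 0},
    {"offset": [0, -0.11, 0.035], "twist": 0},
  ],
)

```text
clock: 6.65
tool_pos: [0.51, 0.0076, 0.039]
orientation: [0.513, 0.487, 0.512, -0.488]
wrist_force: [-0.4, -0.5, -1.9]
finger_gap: 0.634
```

```bash
python3 - <<'E'
from h import *
st()
s=r.snapshot("side"); crop(s,260,180,200,150,4,"pics/s9.png")
E
```

```text
{'clock': np.float64(6.65), 'tool_pos': array([0.51  , 0.0076, 0.039 ]), 'orientation': array([ 0.5128,  0.4867,  0.5119, -0.488 ]), 'wrist_force': array([-0.4345, -0.4983, -1.8725]), 'finger_gap': np.float64(0.6338), 'joints': array([-0.4763,  0.4212,  0.4372,  2.0817, -0.2709,  0.693 ,  0.1874])}
```

View pics/s9.png

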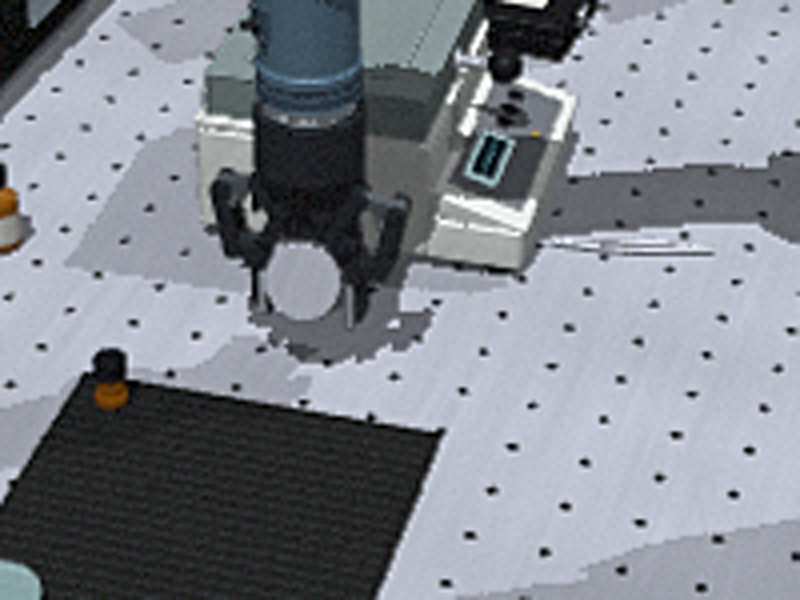

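Emit:
jog_arm(
  steps=[
    {"offset": [0, 0, -0.02], "twist": 0},
    {"offset": [0, 0, -0.035], "twist": 0},
    {"offset": [0, 0, -0.035], "twist": 0},
    {"offset": [0, 0, -0.035], "twist": 0},
  ],
)

```text
clock: 7.1
tool_pos: [0.5099, 0.0133, 0.0113]
orientation: [0.514, 0.484, 0.515, -0.486]
wrist_force: [-0.2, 0.6, -1.3]
finger_gap: 0.638
```

Emit:
jog_arm(
  steps=[
    {"offset": [0, 0, -0.003], "twist": 0},
    {"offset": [0, 0.006, -0.003], "twist": 0},
    {"offset": [0, 0.012, -0.003], "twist": 0},
    {"offset": [0, 0.016, -0.003], "twist": 0},
    {"offset": [0, 0.018, -0.003], "twist": 0},
  ],
)

```text
clock: 7.6
tool_pos: [0.5111, 0.0265, 0.0102]
orientation: [0.514, 0.485, 0.514, -0.485]
wrist_force: [-0.0, -1.6, 0.8]
finger_gap: 0.636
```

Emit:
jog_arm(
  steps=[
    {"offset": [0, 0.004, 0.002], "twist": 0},
    {"offset": [0, 0.008, 0.005], "twist": 0},
    {"offset": [0, 0.011, 0.008], "twist": 0},
    {"offset": [0, 0.015, 0.011], "twist": 0},
    {"offset": [0, 0.019, 0.014], "twist": 0},
  ],
)

```text
clock: 8.1
tool_pos: [0.5107, 0.0407, 0.0207]
orientation: [0.514, 0.485, 0.514, -0.485]
wrist_force: [0.2, 0.5, -0.3]
finger_gap: 0.634
```

```bash
python3 - <<'E'
from h import *
st()
s=r.snapshot("side"); crop(s,260,180,200,150,4,"pics/s10.png")
E
```

```text
{'clock': np.float64(8.1), 'tool_pos': array([0.5107, 0.0407, 0.0207]), 'orientation': array([ 0.5141,  0.4854,  0.5142, -0.4854]), 'wrist_force': array([ 0.1923,  0.4596, -0.294 ]), 'finger_gap': np.float64(0.6339), 'joints': array([-0.5161,  0.4575,  0.4121,  2.08  , -0.2934,  0.659 ,  0.1496])}
```

View pics/s10.png

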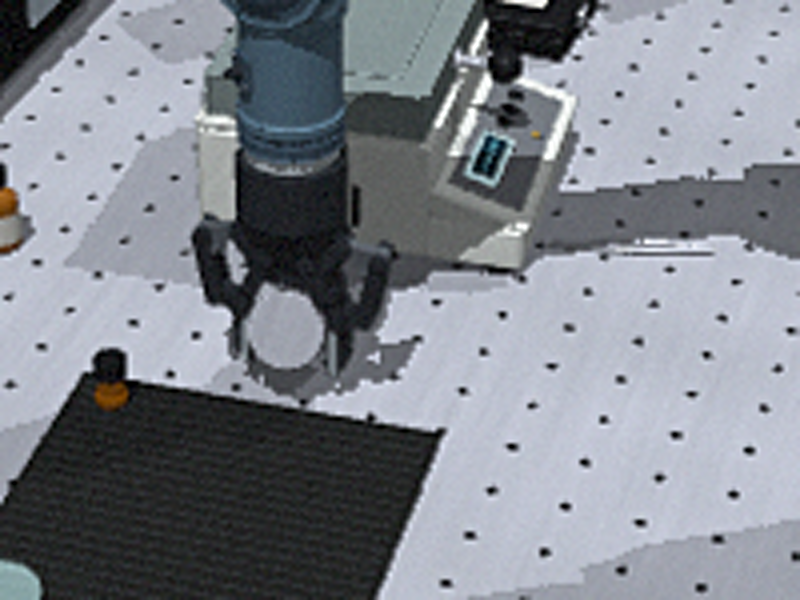

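Emit:
jog_arm(
  steps=[
    {"offset": [0, -0.015, 0], "twist": 0},
    {"offset": [0, -0.027, 0], "twist": 0},
    {"offset": [0, -0.027, -0.008], "twist": 0},
    {"offset": [0, -0.027, -0.0135], "twist": 0},
    {"offset": [0, -0.027, -0.0135], "twist": 0},
  ],
)

```text
clock: 8.65
tool_pos: [0.5105, 0.0196, 0.0098]
orientation: [0.514, 0.485, 0.514, -0.486]
wrist_force: [-0.8, -1.1, 0.9]
finger_gap: 0.637
```

Emit:
jog_arm(
  steps=[
    {"offset": [0, 0.004, 0], "twist": 0},
    {"offset": [0, 0.007, 0], "twist": 0},
    {"offset": [0, 0.01, 0], "twist": 0},
  ],
)

```text
clock: 8.95
tool_pos: [0.5109, 0.0282, 0.0104]
orientation: [0.514, 0.485, 0.514, -0.485]
wrist_force: [0.2, -0.8, 0.7]
finger_gap: 0.639
```

Emit:
jog_arm(
  steps=[
    {"offset": [0, 0.004, 0], "twist": 0},
    {"offset": [0, 0.006, 0], "twist": 0},
  ],
)

```text
clock: 9.15
tool_pos: [0.5108, 0.0328, 0.0104]
orientation: [0.514, 0.485, 0.514, -0.485]
wrist_force: [-0.1, -0.5, -0.7]
finger_gap: 0.637
```

Emit:
jog_arm(
  steps=[
    {"offset": [0, 0.003, 0], "twist": 0},
    {"offset": [0, 0.005, 0], "twist": 0},
  ],
)

```text
clock: 9.35
tool_pos: [0.5108, 0.0361, 0.0104]
orientation: [0.514, 0.485, 0.514, -0.485]
wrist_force: [0.5, -0.2, 0.3]
finger_gap: 0.634
```

Emit:
jog_arm(
  steps=[
    {"offset": [0, 0, 0.02], "twist": 0},
    {"offset": [0, 0.05, 0.02], "twist": 0},
    {"offset": [0, 0.1, 0.02], "twist": 0},
    {"offset": [0, 0.12, 0.01], "twist": 0},
    {"offset": [0, 0.12, 0.003], "twist": 0},
  ],
)

```text
clock: 9.85
tool_pos: [0.5111, 0.1305, 0.0132]
orientation: [0.515, 0.485, 0.516, -0.483]
wrist_force: [-1.4, 4.8, 9.4]
finger_gap: 0.632
```

Emit:
jog_arm(
  steps=[
    {"offset": [0, 0, -0.001], "twist": 0},
    {"offset": [0, 0, -0.003], "twist": 0},
    {"offset": [0, 0, -0.005], "twist": 0},
    {"offset": [0, 0, -0.005], "twist": 0},
  ],
)

```text
clock: 10.25
tool_pos: [0.513, 0.1269, 0.0108]
orientation: [0.514, 0.487, 0.514, -0.484]
wrist_force: [-1.5, 4.9, 7.4]
finger_gap: 0.639
```

Emit:
jog_arm(
  steps=[
    {"offset": [0, 0, 0.02], "twist": 0},
    {"offset": [0, -0.06, 0.025], "twist": 0},
    {"offset": [0, -0.12, 0.025], "twist": 0},
    {"offset": [0, -0.155, 0.025], "twist": 0},
    {"offset": [0, -0.155, 0.01], "twist": 0},
  ],
)

```text
clock: 10.75
tool_pos: [0.511, 0.0004, 0.0181]
orientation: [0.513, 0.488, 0.509, -0.489]
wrist_force: [0.4, -0.6, -0.6]
finger_gap: 0.635
```

Emit:
jog_arm(
  steps=[
    {"offset": [0, 0, 0], "twist": 0},
    {"offset": [0, 0, -0.005], "twist": 0},
    {"offset": [0, 0, -0.005], "twist": 0},
  ],
)

```text
clock: 11.05
tool_pos: [0.5103, 0.0107, 0.0122]
orientation: [0.514, 0.485, 0.515, -0.485]
wrist_force: [-0.4, -0.2, -1.9]
finger_gap: 0.637
```

```bash
python3 - <<'E'
from h import *
st()
s=r.snapshot("side"); crop(s,300,225,100,75,8,"pics/s11.png")
E
```

```text
{'clock': np.float64(11.05), 'tool_pos': array([0.5103, 0.0107, 0.0122]), 'orientation': array([ 0.5142,  0.4847,  0.515 , -0.4852]), 'wrist_force': array([-0.4032, -0.2381, -1.8795]), 'finger_gap': np.float64(0.6366), 'joints': array([-0.4553,  0.4719,  0.4092,  2.0851, -0.3073,  0.6427,  0.2216])}
```

View pics/s11.png

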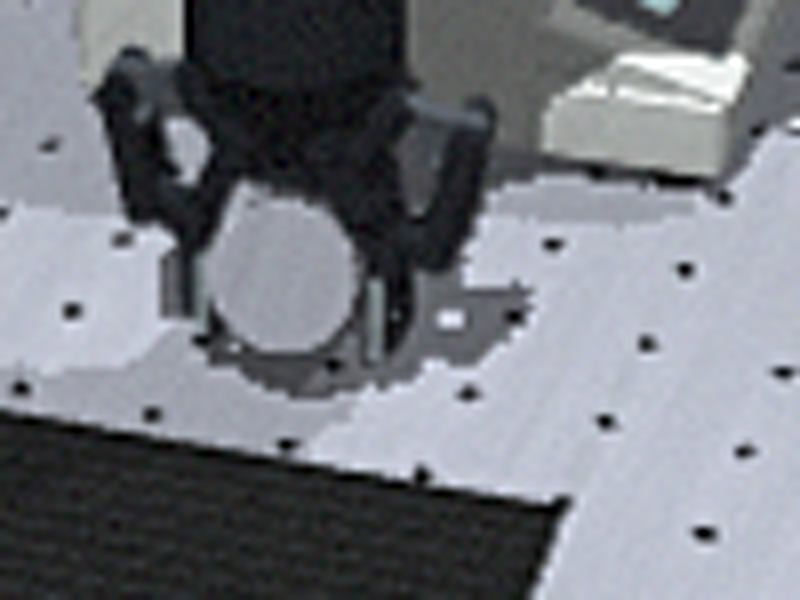

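Emit:
jog_arm(
  steps=[
    {"offset": [0, 0, -0.005], "twist": 0},
    {"offset": [0, 0, -0.005], "twist": 0},
  ],
)

```text
clock: 11.3
tool_pos: [0.5105, 0.0103, 0.0086]
orientation: [0.514, 0.485, 0.515, -0.485]
wrist_force: [-0.6, 0.3, -1.2]
finger_gap: 0.637
```

Emit:
jog_arm(
  steps=[
    {"offset": [0, 0.006, 0], "twist": 0},
    {"offset": [0, 0.012, 0], "twist": 0},
    {"offset": [0, 0.017, 0], "twist": 0},
    {"offset": [0, 0.02, 0], "twist": 0},
  ],
)

```text
clock: 11.7
tool_pos: [0.5109, 0.0255, 0.009]
orientation: [0.514, 0.485, 0.514, -0.485]
wrist_force: [-0.2, 0.0, -1.6]
finger_gap: 0.635
```

Emit:
jog_arm(
  steps=[
    {"offset": [0, 0.002, 0], "twist": 0},
    {"offset": [0, 0.004, 0], "twist": 0},
  ],
)

```text
clock: 11.9
tool_pos: [0.5108, 0.0277, 0.0089]
orientation: [0.514, 0.485, 0.514, -0.485]
wrist_force: [0.9, 0.6, -0.4]
finger_gap: 0.637
```

Emit:
jog_arm(
  steps=[
    {"offset": [0, 0.002, 0], "twist": 0},
    {"offset": [0, 0.005, 0], "twist": 0},
  ],
)

```text
clock: 12.1
tool_pos: [0.5108, 0.0312, 0.0089]
orientation: [0.514, 0.486, 0.514, -0.486]
wrist_force: [0.4, 0.2, -1.5]
finger_gap: 0.637
```

Emit:
jog_arm(
  steps=[
    {"offset": [0, 0.002, 0], "twist": 0},
    {"offset": [0, 0.004, 0], "twist": 0},
  ],
)

```text
clock: 12.3
tool_pos: [0.5108, 0.0344, 0.0089]
orientation: [0.514, 0.485, 0.514, -0.485]
wrist_force: [-1.2, -0.4, -1.1]
finger_gap: 0.634
```

```bash
python3 - <<'E'
from h import *
s=r.snapshot("side"); crop(s,300,225,100,75,8,"pics/s12.png")
# project edge line & base circle predictions
for p in [(0.51,0.0625,0.004),(.511,.0344+.0375,.0278-.027),(.511,.0344+.0375,.0278+.027)]: print((proj(s,p)-[300,225])*8)
E
```

```text
[247.06343326 445.57458114]
[234.8683479  467.79661059]
[233.2578952  338.82216815]
```

View pics/s12.png

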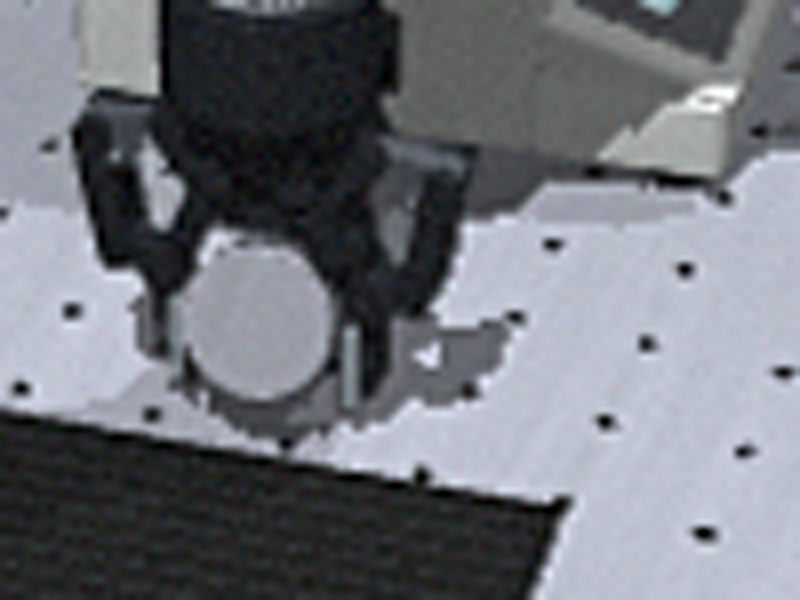

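```bash
python3 - <<'E'
from h import *
s=r.snapshot("side"); st()
def onx(uv,x):
    e,d=ray(s,uv); return e+d*(x-e[0])/d[0]
for n,p in dict(top=(262,248),mid=(260,324),bot=(258,402),l=(185,322),r=(337,322)).items():
    q=np.array(p)/8+[300,225]; print(n,onx(q,.511))
e,d=ray(s,(332.5,265)); print(d/np.linalg.norm(d))
t=r.snapshot("top"); crop(t,240,200,100,100,6,"pics/t12.png")
for y in (.03,.05,.07):print(y,proj(s,(.511+.027,y,.03))-proj(s,(.511-.027,y,.03)))
E
```

```text
{'clock': np.float64(12.4), 'tool_pos': array([0.5108, 0.0347, 0.0089]), 'orientation': array([ 0.5142,  0.4854,  0.5143, -0.4853]), 'wrist_force': array([ 0.5246,  0.0168, -0.4891]), 'finger_gap': np.float64(0.6308), 'joints': array([-0.4969,  0.4796,  0.4037,  2.0826, -0.3104,  0.6361,  0.1756])}
top [0.511      0.04349737 0.07371338]
mid [0.511      0.04608954 0.04396863]
bot [0.511      0.04874314 0.01289101]
l [0.511      0.11579965 0.09046166]
r [ 0.511      -0.03297442 -0.00698284]
[ 0.28834863 -0.76876894 -0.57083219]
0.03 [-18.28947115  -3.7733413 ]
0.05 [-18.43272324  -3.84719164]
0.07 [-18.57816733  -3.92314638]
```

View pics/t12.png

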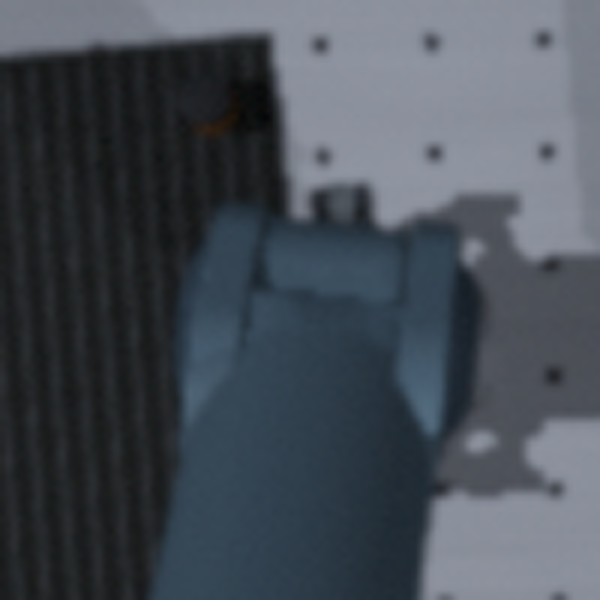

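```bash
cat >> h.py <<'E'
def face(s,box,lo=125,name=None):
    x0,y0,w,h=box; k=8
    g=cv2.resize(cv2.cvtColor(s["img"],cv2.COLOR_BGR2GRAY)[y0:y0+h,x0:x0+w],None,fx=k,fy=k,interpolation=cv2.INTER_CUBIC)
    return g
E
python3 - <<'E'
from h import *
s=r.snapshot("side"); g=face(s,(300,225,100,75))
print(g[160:440:16,260]); print(g[322,120:420:16])
for x in range(170,350,20): print(x, g[225:430:10,x])
E
```

```text
[ 18  22  21  29  30 104 170 158 156 159 157 156 157 160 161 104  72  71]
[201 135  75  77 155 158 153 158 157 158 159 155 161 138  52  27  26  89
  89]
170 [ 95  26  30  35  31  27  26  68 100  95  98 105 100  86 131 142  89 170
 165 162 173]
190 [ 29  29  22  27  25  71 141 151 156 165 166 171 133  84  19  18  50  69
 149 168 165]
210 [ 58 167 203 197 171 158 156 161 157 154 152 152 156 156 165 141  78  81
  74 131 175]
230 [ 45 171 163 161 153 154 152 151 155 156 158 161 162 157 157 159 161  77
  65  60 116]
250 [ 32  93 119 167 160 160 159 159 159 154 158 158 157 159 155 160 160 144
  59  71  64]
270 [ 27  53 105 182 158 157 156 157 157 155 160 159 159 161 157 157 163 152
  56  73  66]
290 [ 17  29  98 166 165 160 158 163 157 155 156 157 155 159 158 159 165  72
  68  97  80]
310 [ 34  36  22  40 101 141 171 157 158 159 159 156 160 163 165 130  68  85
  92 105  76]
330 [ 21  33  33  33  37  19  58  92 116 135 123 108  90  60  14  64 106 105
 102 100  85]
```

```bash
python3 - <<'E'
from h import *
s=r.snapshot("side")
im=cv2.imread("pics/s4.png"); cv2.imwrite("pics/s4b.png",cv2.resize(im[280:480,280:520],None,fx=3,fy=3))
# predicted projections at first grip: TCP (.512,.1864,.0226)
for dx in (.029,-.029):
  for z in (.02,.03,.04,.05,.06,.07): print(dx,z,((proj(s,(.512+dx,.1864-.0+.054*dx,z))-[220,200])*4-[280,280])*3)
E
```

```text
0.029 0.02 [153.7027312  363.03883462]
0.029 0.03 [152.17225805 326.36297935]
0.029 0.04 [150.63152711 289.44130928]
0.029 0.05 [149.08043492 252.27134479]
0.029 0.06 [147.5188766  214.85057282]
0.029 0.07 [145.94674587 177.17644623]
-0.029 0.02 [409.12123878 411.59796472]
-0.029 0.03 [408.4371322  374.72162899]
-0.029 0.04 [407.7483948 337.5956716]
-0.029 0.05 [407.05497939 300.21754935]
-0.029 0.06 [406.35683816 262.58468436]
-0.029 0.07 [405.65392263 224.69446353]
```

View pics/s4b.png

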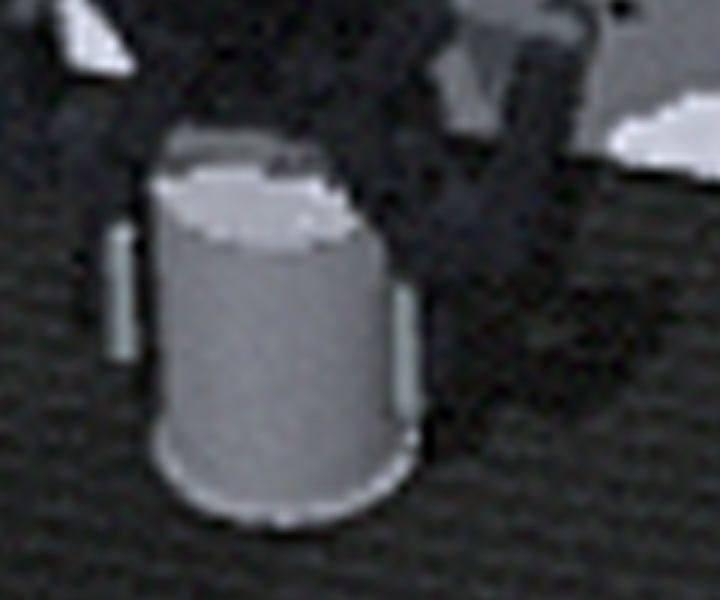

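```bash
python3 - <<'E'
from h import *
s=r.snapshot("side"); st()
T=r.sense()["tool_pos"]
for dx in (.029,-.029):
  for z in (.01,.02,.03,.04,.05):
    print(dx,z,((proj(s,(T[0]+dx,T[1]+.011+.054*dx,z))-[300,225])*8).round())
print((proj(s,T)-[300,225])*8,(proj(s,T+[0,0,.03])-[300,225])*8)
crop(s,290,210,100,75,8,"pics/s13.png")
E
```

```text
{'clock': np.float64(12.6), 'tool_pos': array([0.5108, 0.0342, 0.0089]), 'orientation': array([ 0.5141,  0.4855,  0.5141, -0.4855]), 'wrist_force': array([-0.3283,  0.4655, -1.8498]), 'finger_gap': np.float64(0.6342), 'joints': array([-0.4965,  0.4796,  0.4041,  2.0827, -0.3103,  0.6361,  0.1757])}
0.029 0.01 [182. 389.]
0.029 0.02 [182. 366.]
0.029 0.03 [181. 342.]
0.029 0.04 [181. 318.]
0.029 0.05 [181. 294.]
-0.029 0.01 [343. 417.]
-0.029 0.02 [343. 394.]
-0.029 0.03 [343. 370.]
-0.029 0.04 [343. 346.]
-0.029 0.05 [343. 322.]
[273.0731699  388.43796589] [272.55739528 317.63055582]
```

View pics/s13.png

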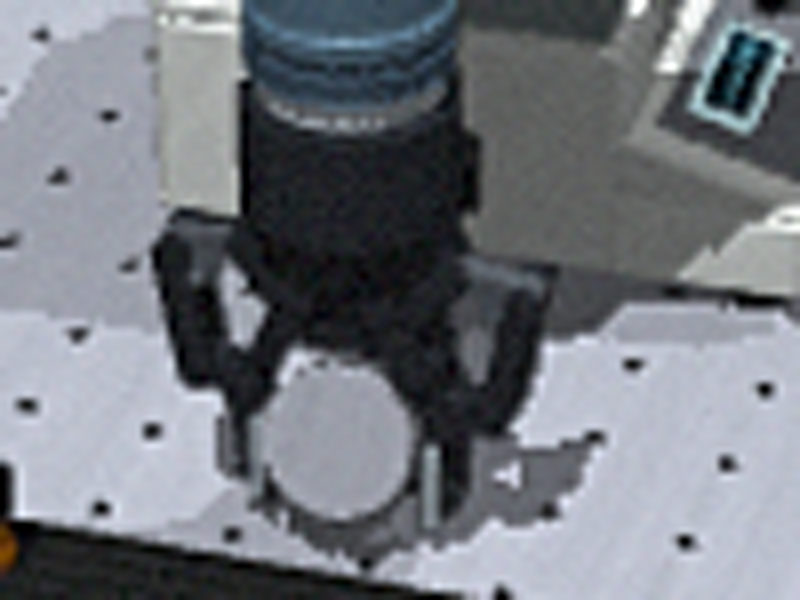

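Emit:
jog_arm(
  steps=[
    {"offset": [0, 0, 0.06], "twist": -0.04},
    {"offset": [0, 0, 0.1], "twist": -0.08},
    {"offset": [0, 0, 0.1], "twist": -0.13},
    {"offset": [0, 0, 0.1], "twist": -0.17},
    {"offset": [0, 0, 0.1], "twist": -0.22},
  ],
)

```text
clock: 13.1
tool_pos: [0.5109, 0.0343, 0.0844]
orientation: [0.32, 0.631, 0.32, -0.63]
wrist_force: [-0.0, 0.4, -1.7]
finger_gap: 0.636
```

Emit:
jog_arm(
  steps=[
    {"offset": [0, 0, 0], "twist": -0.2},
    {"offset": [0, 0, 0], "twist": -0.2},
    {"offset": [0, 0, 0], "twist": -0.2},
    {"offset": [0, 0, 0], "twist": -0.2},
    {"offset": [0, 0, 0], "twist": -0.2},
  ],
)

```text
clock: 13.6
tool_pos: [0.5106, 0.0343, 0.0838]
orientation: [-0.111, -0.698, -0.111, 0.698]
wrist_force: [0.1, 1.1, -1.4]
finger_gap: 0.632
```

```bash
python3 - <<'E'
from h import *
st()
s=r.snapshot("side"); crop(s,290,170,120,90,6,"pics/s14.png")
E
```

```text
{'clock': np.float64(13.6), 'tool_pos': array([0.5106, 0.0343, 0.0838]), 'orientation': array([-0.1109, -0.6983, -0.1106,  0.6985]), 'wrist_force': array([ 0.0751,  1.0763, -1.405 ]), 'finger_gap': np.float64(0.6316), 'joints': array([-0.8094,  0.4083,  0.7737,  2.0719, -0.3929,  0.8094, -1.0563])}
```

View pics/s14.png

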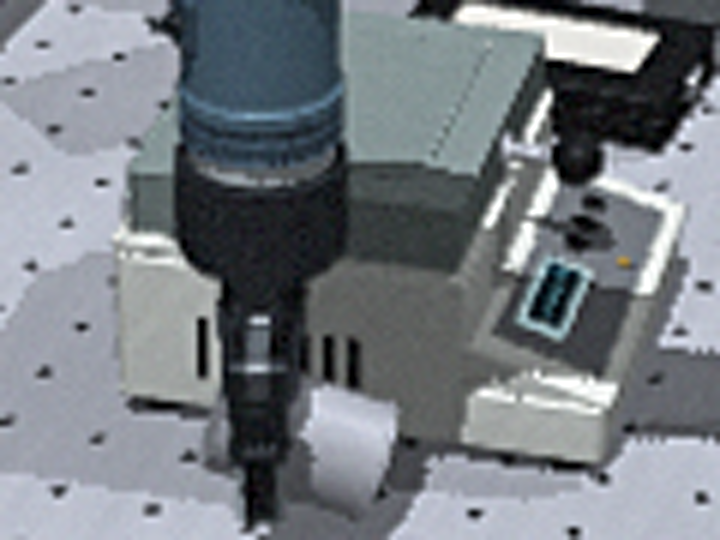

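Emit:
jog_arm(
  steps=[
    {"offset": [0, 0.05, 0], "twist": 0.04},
    {"offset": [0, 0.1, 0], "twist": 0.09},
    {"offset": [0, 0.15, 0], "twist": 0.14},
    {"offset": [0, 0.19, 0], "twist": 0.18},
    {"offset": [0, 0.19, -0.03], "twist": 0.22},
  ],
)

```text
clock: 14.15
tool_pos: [0.5136, 0.1854, 0.064]
orientation: [0.345, 0.62, 0.348, -0.613]
wrist_force: [0.1, 1.5, -1.3]
finger_gap: 0.634
```

Emit:
jog_arm(
  steps=[
    {"offset": [0, 0, 0], "twist": 0.2},
    {"offset": [0, 0, 0], "twist": 0.2},
    {"offset": [0, 0, 0], "twist": 0.2},
    {"offset": [0, 0, -0.02], "twist": 0.2},
    {"offset": [0, 0, -0.03], "twist": 0.2},
  ],
)

```text
clock: 14.65
tool_pos: [0.5105, 0.1766, 0.0384]
orientation: [0.517, 0.482, 0.517, -0.482]
wrist_force: [-0.4, 0.3, -1.3]
finger_gap: 0.637
```

```bash
python3 - <<'E'
from h import *
st()
o=r.sense()["orientation"]; print(R.from_quat([o[1],o[2],o[3],o[0]]).as_matrix().round(3)[:,1])
E
```

```text
{'clock': np.float64(14.65), 'tool_pos': array([0.5105, 0.1766, 0.0384]), 'orientation': array([ 0.517 ,  0.4821,  0.5175, -0.4822]), 'wrist_force': array([-0.3608,  0.2875, -1.3352]), 'finger_gap': np.float64(0.6369), 'joints': array([-0.7398,  0.4622,  0.3896,  2.009 , -0.2611,  0.7181, -0.1188])}
[ 0.998  0.07  -0.001]
```

Emit:
jog_arm(
  steps=[
    {"offset": [0, 0, -0.01], "twist": 0},
    {"offset": [0, 0, -0.02], "twist": 0},
    {"offset": [0, 0, -0.03], "twist": 0},
    {"offset": [0, 0, -0.036], "twist": 0},
    {"offset": [0, 0, -0.037], "twist": 0},
  ],
)

```text
clock: 15.15
tool_pos: [0.5106, 0.1771, 0.011]
orientation: [0.516, 0.483, 0.516, -0.484]
wrist_force: [-0.5, -0.2, 3.3]
finger_gap: 0.635
```

Emit:
jog_arm(
  steps=[
    {"offset": [0, 0, 0], "twist": 0},
  ],
)

```text
clock: 15.25
tool_pos: [0.5106, 0.1769, 0.0113]
orientation: [0.516, 0.483, 0.516, -0.484]
wrist_force: [-1.0, -0.1, 1.4]
finger_gap: 0.634
```

Emit:
jog_arm(
  steps=[
    {"offset": [0, 0, 0], "twist": 0},
    {"offset": [0, 0, 0], "twist": 0},
    {"offset": [0, 0, 0], "twist": 0},
  ],
  claw=60,
)

```text
clock: 15.55
tool_pos: [0.5111, 0.1768, 0.0113]
orientation: [0.516, 0.484, 0.516, -0.483]
wrist_force: [-0.7, 0.2, 0.3]
finger_gap: 0.7
```

Emit:
jog_arm(
  steps=[
    {"offset": [0, 0, 0], "twist": 0},
    {"offset": [0, 0, 0.03], "twist": 0},
    {"offset": [0, 0, 0.08], "twist": 0},
    {"offset": [0, 0, 0.14], "twist": 0},
  ],
  claw=80,
)

```text
clock: 15.95
tool_pos: [0.5091, 0.1761, 0.1157]
orientation: [0.515, 0.482, 0.516, -0.485]
wrist_force: [1.1, 1.0, 0.5]
finger_gap: 0.935
```

```bash
python3 - <<'E'
from h import *
st()
s=r.snapshot("side"); crop(s,240,200,160,120,5,"pics/s15.png")
t=r.snapshot("top"); crop(t,180,190,140,120,5,"pics/t15.png")
E
```

```text
{'clock': np.float64(15.95), 'tool_pos': array([0.5091, 0.1761, 0.1157]), 'orientation': array([ 0.5155,  0.4821,  0.5162, -0.4851]), 'wrist_force': array([1.0885, 0.9971, 0.4617]), 'finger_gap': np.float64(0.9348), 'joints': array([-0.7931,  0.3362,  0.445 ,  1.978 , -0.1855,  0.871 , -0.1847])}
```

View pics/s15.png

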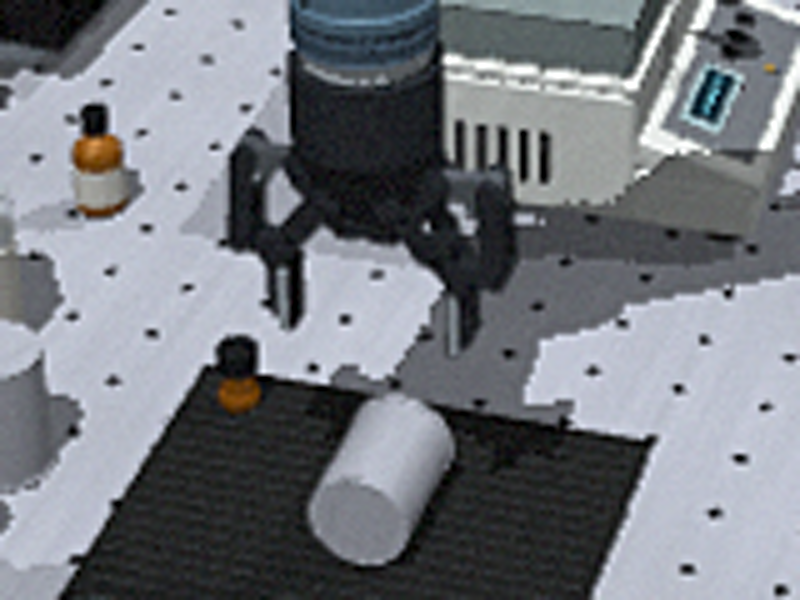

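View pics/t15.png

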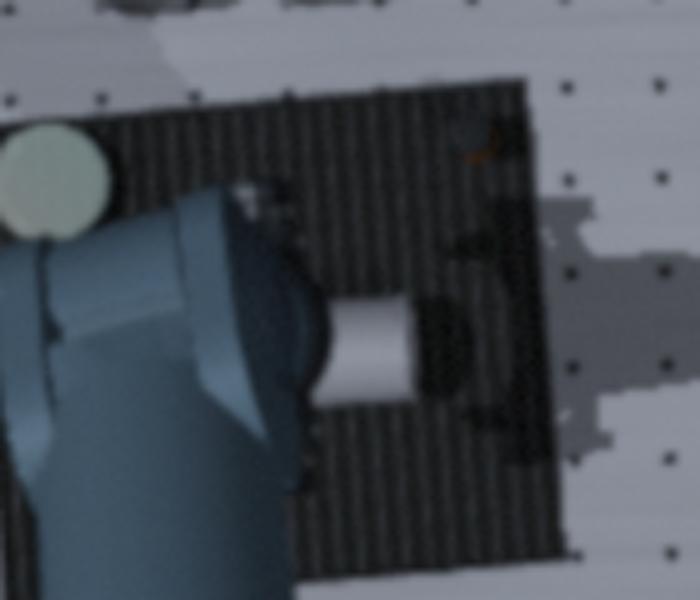

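The beaker is lying still on the mat. Its base faces +y, near side crop (357,522), and its mouth end is at top crop (412,350). I'll work out the mouth end and regrip near it.

```bash
python3 - <<'E'
from h import *
t=r.snapshot("top"); s=r.snapshot("side")
for p in [(414,295),(414,402),(340,302)]: print(onz(t,(180+p[0]/5,190+p[1]/5),.031))
print("mouth mid",onz(t,(180+414/5,190+349/5),.035))
print("base face centre side",onz(s,(240+357/5,200+522/5),.031))
g=cv2.cvtColor(t["img"],cv2.COLOR_BGR2GRAY); print(g[260,240:275]); print(g[245:275,256])
E
```

```text
[0.53768751 0.12950394 0.031     ]
[0.48214316 0.13051833 0.031     ]
[0.53500495 0.16809889 0.031     ]
mouth mid [0.50954281 0.12957955 0.035     ]
base face centre side [0.50812373 0.20912703 0.031     ]
[ 35  32  26  22  18  44  95 134 144 144 146 145 145 145 145 146 145 145
 145 144 136 107  78  51  25  18  15  19  16  17  13  17  15  15  20]
[ 32  29  31  35  54  75  94 102 110 117 123 128 133 138 142 145 146 142
 138 135 131 126 120 109  94  62  37  27  27  30]
```

Emit:
jog_arm(
  steps=[
    {"offset": [0.001, -0.024, -0.03], "twist": 0},
    {"offset": [0.001, -0.024, -0.08], "twist": 0},
    {"offset": [0.001, -0.024, -0.12], "twist": 0},
    {"offset": [0.001, -0.024, -0.136], "twist": 0},
    {"offset": [0.001, -0.024, -0.136], "twist": 0},
  ],
)

```text
clock: 16.65
tool_pos: [0.5086, 0.1577, 0.0112]
orientation: [0.515, 0.481, 0.517, -0.486]
wrist_force: [0.0, 0.2, 0.2]
finger_gap: 0.935
```

Emit:
jog_arm(
  steps=[
    {"offset": [0, 0, 0], "twist": 0},
    {"offset": [0, 0, 0], "twist": 0},
    {"offset": [0, 0, 0], "twist": 0},
    {"offset": [0, 0, 0], "twist": 0},
  ],
  claw=45,
  squeeze=20,
)

```text
clock: 17.05
tool_pos: [0.5129, 0.1593, 0.0155]
orientation: [0.516, 0.485, 0.515, -0.483]
wrist_force: [0.0, -0.1, 3.2]
finger_gap: 0.631
```

Emit:
jog_arm(
  steps=[
    {"offset": [0, 0, 0.025], "twist": 0},
    {"offset": [0, -0.06, 0.03], "twist": 0},
    {"offset": [0, -0.12, 0.03], "twist": 0},
    {"offset": [0, -0.18, 0.03], "twist": 0},
    {"offset": [0, -0.213, 0.03], "twist": 0},
  ],
)

```text
clock: 17.55
tool_pos: [0.5112, -0.0058, 0.0373]
orientation: [0.515, 0.485, 0.514, -0.485]
wrist_force: [-0.4, -0.5, -0.6]
finger_gap: 0.635
```

Emit:
jog_arm(
  steps=[
    {"offset": [0, 0, 0], "twist": 0},
    {"offset": [0, 0, -0.01], "twist": 0},
    {"offset": [0, 0, -0.01], "twist": 0},
  ],
)

```text
clock: 17.85
tool_pos: [0.5108, 0.0009, 0.0282]
orientation: [0.516, 0.483, 0.517, -0.483]
wrist_force: [-1.0, 0.5, -1.7]
finger_gap: 0.637
```

```bash
python3 - <<'E'
from h import *
st()
s=r.snapshot("side"); crop(s,290,190,120,90,6,"pics/s16.png")
E
```

```text
{'clock': np.float64(17.85), 'tool_pos': array([0.5108, 0.0009, 0.0282]), 'orientation': array([ 0.5157,  0.4829,  0.5171, -0.4832]), 'wrist_force': array([-0.9509,  0.4787, -1.6629]), 'finger_gap': np.float64(0.6373), 'joints': array([-0.4523,  0.4433,  0.4282,  2.0813, -0.2907,  0.6751,  0.2352])}
```

View pics/s16.png

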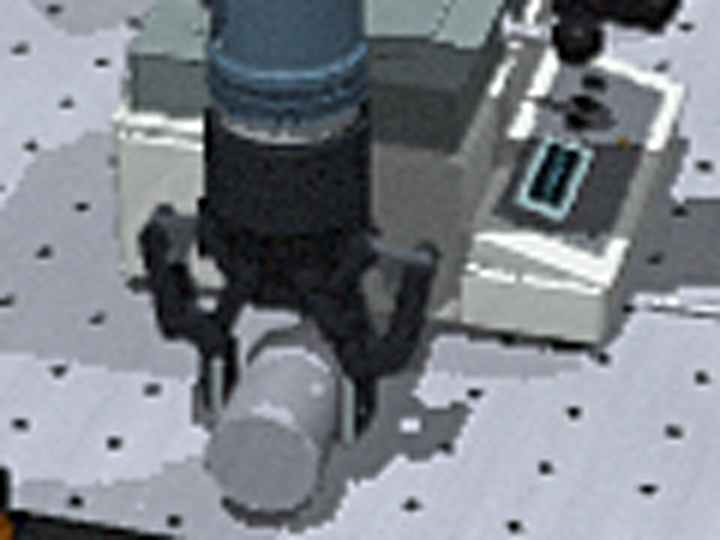

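Emit:
jog_arm(
  steps=[
    {"offset": [0, 0, -0.01], "twist": 0},
    {"offset": [0, 0, -0.02], "twist": 0},
    {"offset": [0, 0, -0.02], "twist": 0},
    {"offset": [0, 0.008, -0.02], "twist": 0},
    {"offset": [0, 0.013, -0.02], "twist": 0},
  ],
)

```text
clock: 18.4
tool_pos: [0.5116, 0.0096, 0.0141]
orientation: [0.516, 0.484, 0.516, -0.483]
wrist_force: [-0.1, 0.7, -2.0]
finger_gap: 0.635
```

Emit:
jog_arm(
  steps=[
    {"offset": [0, 0.003, 0], "twist": 0},
    {"offset": [0, 0.006, 0], "twist": 0},
  ],
)

```text
clock: 18.6
tool_pos: [0.5118, 0.0138, 0.0144]
orientation: [0.516, 0.484, 0.516, -0.483]
wrist_force: [-1.2, -1.5, 0.8]
finger_gap: 0.637
```

Emit:
jog_arm(
  steps=[
    {"offset": [0, 0.003, -0.002], "twist": 0},
    {"offset": [0, 0.005, -0.002], "twist": 0},
  ],
)

```text
clock: 18.8
tool_pos: [0.5121, 0.014, 0.013]
orientation: [0.517, 0.484, 0.514, -0.485]
wrist_force: [-0.4, -7.6, 2.6]
finger_gap: 0.631
```

```bash
python3 - <<'E'
from h import *
st()
s=r.snapshot("side"); crop(s,290,200,120,90,6,"pics/s17.png")
E
```

```text
{'clock': np.float64(18.8), 'tool_pos': array([0.5121, 0.014 , 0.013 ]), 'orientation': array([ 0.5166,  0.4836,  0.5142, -0.4846]), 'wrist_force': array([-0.4442, -7.6275,  2.6238]), 'finger_gap': np.float64(0.6314), 'joints': array([-0.4692,  0.4729,  0.4158,  2.0827, -0.306 ,  0.6426,  0.2155])}
```

View pics/s17.png

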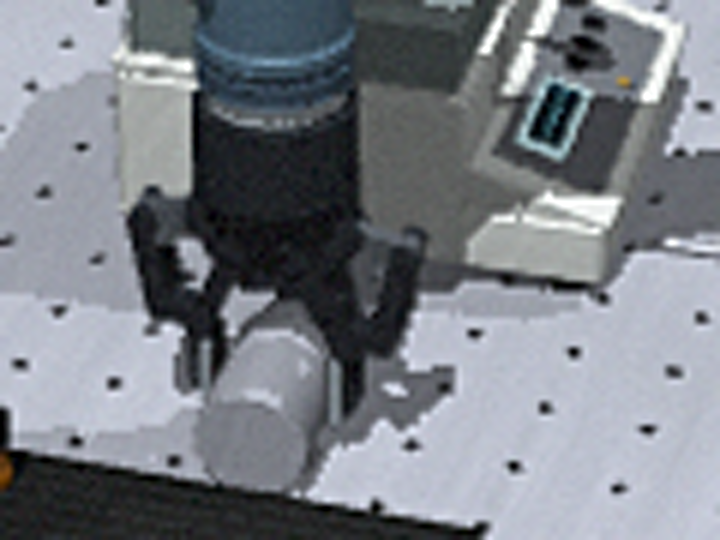

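Emit:
jog_arm(
  steps=[
    {"offset": [0, 0.003, 0.001], "twist": 0},
    {"offset": [0, 0.005, 0.004], "twist": 0},
    {"offset": [0, 0.007, 0.006], "twist": 0},
    {"offset": [0, 0.009, 0.009], "twist": 0},
  ],
)

```text
clock: 19.25
tool_pos: [0.5115, 0.0189, 0.0196]
orientation: [0.516, 0.483, 0.514, -0.486]
wrist_force: [-0.2, -6.4, 0.2]
finger_gap: 0.635
```

```bash
python3 - <<'E'
from h import *
st()
s=r.snapshot("side"); crop(s,290,200,120,90,6,"pics/s18.png")
E
```

```text
{'clock': np.float64(19.25), 'tool_pos': array([0.5115, 0.0189, 0.0196]), 'orientation': array([ 0.5163,  0.4834,  0.5136, -0.4857]), 'wrist_force': array([-0.2494, -6.4373,  0.1541]), 'finger_gap': np.float64(0.6353), 'joints': array([-0.4868,  0.4607,  0.4237,  2.082 , -0.296 ,  0.656 ,  0.195 ])}
```

View pics/s18.png

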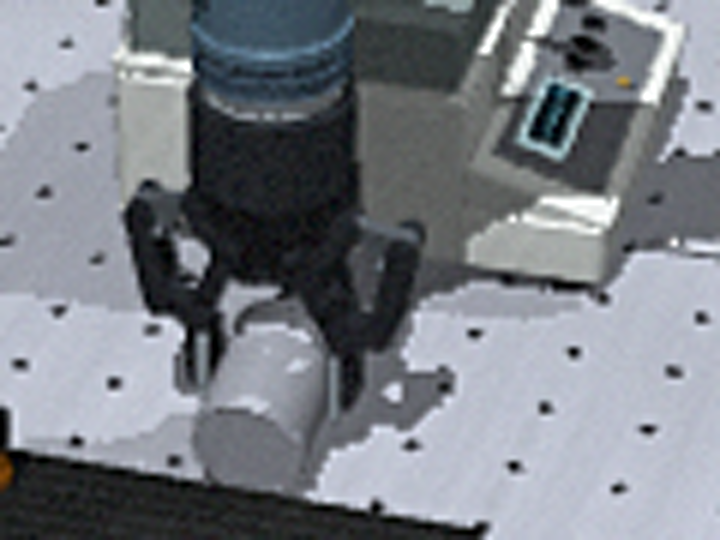

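Emit:
jog_arm(
  steps=[
    {"offset": [0, 0.003, 0.002], "twist": 0},
    {"offset": [0, 0.006, 0.005], "twist": 0},
    {"offset": [0, 0.01, 0.009], "twist": 0},
    {"offset": [0, 0.014, 0.013], "twist": 0},
    {"offset": [0, 0.019, 0.016], "twist": 0},
  ],
)

```text
clock: 19.8
tool_pos: [0.5111, 0.034, 0.0316]
orientation: [0.516, 0.483, 0.514, -0.486]
wrist_force: [-0.9, -6.5, 1.4]
finger_gap: 0.638
```

```bash
python3 - <<'E'
from h import *
st()
s=r.snapshot("side"); crop(s,290,200,120,90,6,"pics/s19.png")
E
```

```text
{'clock': np.float64(19.8), 'tool_pos': array([0.5111, 0.034 , 0.0316]), 'orientation': array([ 0.5159,  0.4831,  0.5144, -0.4856]), 'wrist_force': array([-0.8825, -6.4965,  1.4242]), 'finger_gap': np.float64(0.6381), 'joints': array([-0.5232,  0.4391,  0.4323,  2.0779, -0.2803,  0.6814,  0.1541])}
```

View pics/s19.png

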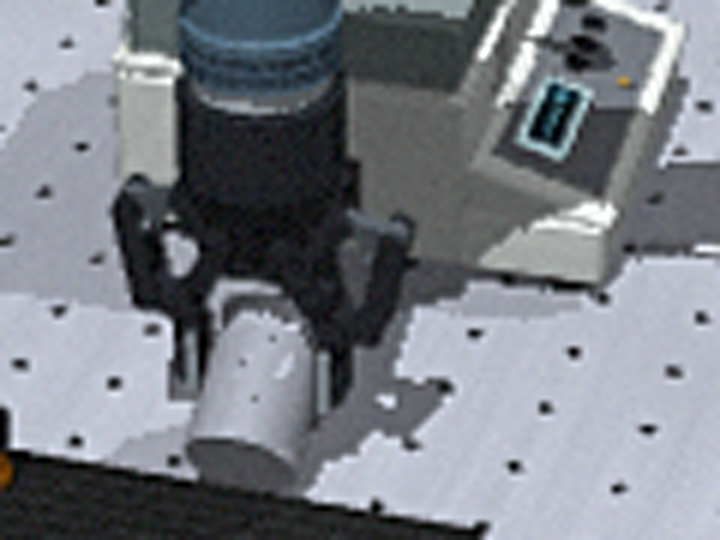

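Emit:
jog_arm(
  steps=[
    {"offset": [0, 0.006, 0.003], "twist": 0},
    {"offset": [0, 0.013, 0.006], "twist": 0},
    {"offset": [0, 0.021, 0.008], "twist": 0},
    {"offset": [0, 0.029, 0.0095], "twist": 0},
    {"offset": [0, 0.037, 0.01], "twist": 0},
  ],
)

```text
clock: 20.35
tool_pos: [0.5112, 0.0637, 0.0392]
orientation: [0.516, 0.484, 0.515, -0.485]
wrist_force: [-1.0, -3.6, 3.8]
finger_gap: 0.633
```

```bash
python3 - <<'E'
from h import *
st()
s=r.snapshot("side"); crop(s,290,200,120,90,6,"pics/s20.png")
E
```

```text
{'clock': np.float64(20.35), 'tool_pos': array([0.5112, 0.0637, 0.0392]), 'orientation': array([ 0.5155,  0.4835,  0.515 , -0.4849]), 'wrist_force': array([-1.0044, -3.5521,  3.7977]), 'finger_gap': np.float64(0.6335), 'joints': array([-0.578 ,  0.4284,  0.4318,  2.0689, -0.2709,  0.6989,  0.0906])}
```

View pics/s20.png

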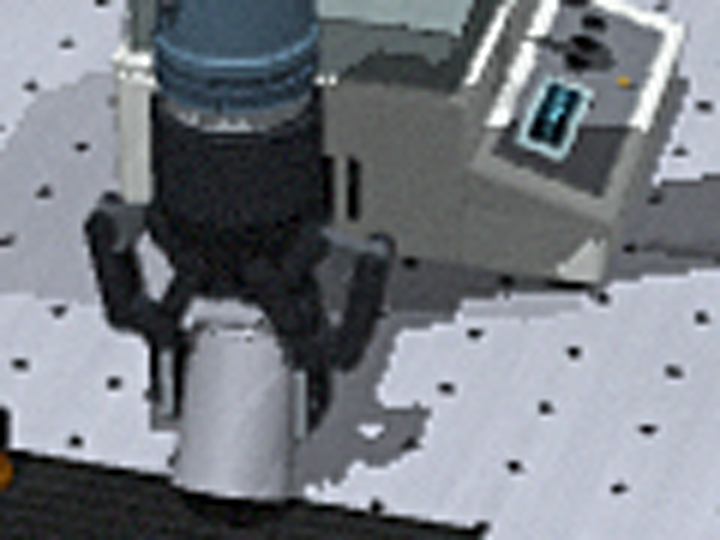

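Emit:
jog_arm(
  steps=[
    {"offset": [0, 0, 0.02], "twist": 0},
    {"offset": [0, 0.04, 0.03], "twist": 0},
    {"offset": [0, 0.09, 0.03], "twist": 0},
    {"offset": [0, 0.11, 0.02], "twist": 0},
    {"offset": [0, 0.11, 0.006], "twist": 0},
  ],
)

```text
clock: 20.9
tool_pos: [0.5123, 0.1541, 0.0441]
orientation: [0.517, 0.483, 0.518, -0.48]
wrist_force: [-0.2, 0.2, -0.8]
finger_gap: 0.633
```

Emit:
jog_arm(
  steps=[
    {"offset": [0, 0.002, -0.004], "twist": 0},
    {"offset": [0, 0.01, -0.005], "twist": 0},
    {"offset": [0, 0.019, -0.007], "twist": 0},
    {"offset": [0, 0.028, -0.01], "twist": 0},
    {"offset": [0, 0.036, -0.014], "twist": 0},
  ],
)

```text
clock: 21.4
tool_pos: [0.5129, 0.1724, 0.0339]
orientation: [0.515, 0.485, 0.514, -0.485]
wrist_force: [-1.1, -0.8, 7.2]
finger_gap: 0.623
```

```bash
python3 - <<'E'
from h import *
st()
s=r.snapshot("side"); crop(s,270,200,120,90,6,"pics/s21.png")
E
```

```text
{'clock': np.float64(21.4), 'tool_pos': array([0.5129, 0.1724, 0.0339]), 'orientation': array([ 0.5154,  0.4847,  0.5142, -0.4847]), 'wrist_force': array([-1.1044, -0.8159,  7.1859]), 'finger_gap': np.float64(0.6229), 'joints': array([-0.7403,  0.473 ,  0.3998,  2.0093, -0.2731,  0.7096, -0.1111])}
```

View pics/s21.png

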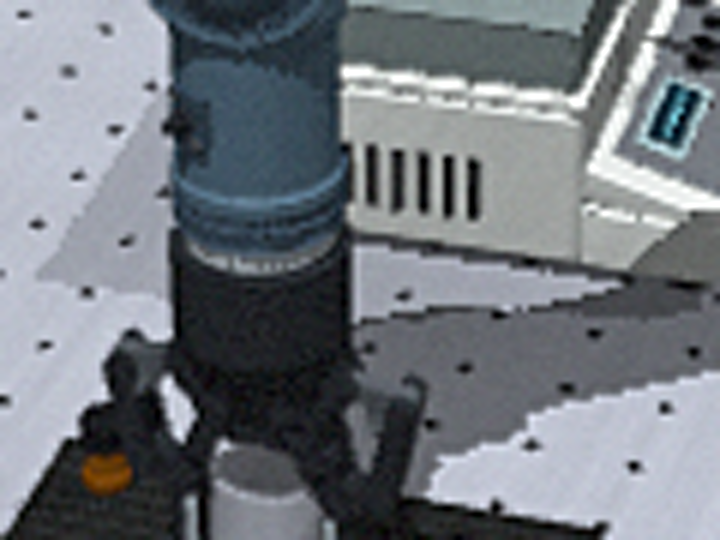

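```bash
python3 - <<'E'
from h import *
s=r.snapshot("side"); crop(s,270,240,100,75,8,"pics/s22.png")
E
```

```text
(no output)
```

View pics/s22.png

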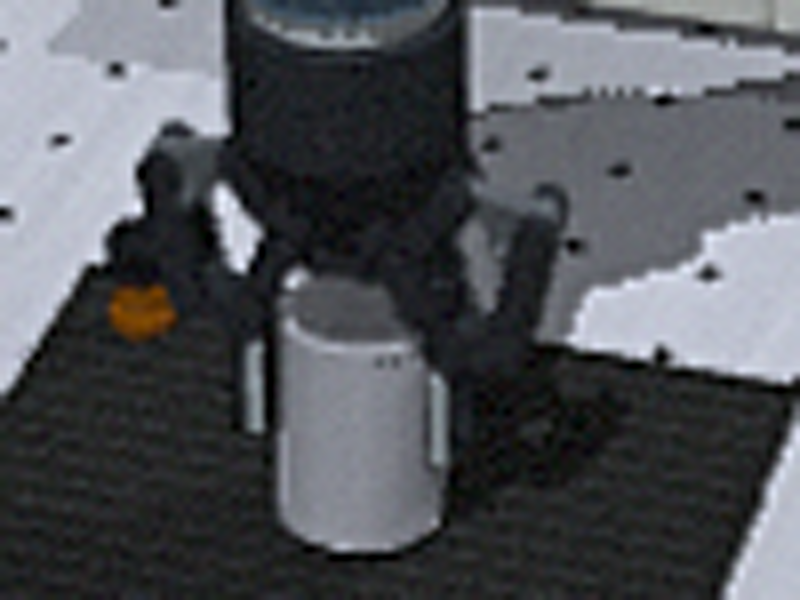

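Emit:
jog_arm(
  steps=[
    {"offset": [0, 0.003, -0.003], "twist": 0},
    {"offset": [0, 0.003, -0.003], "twist": 0},
  ],
)

```text
clock: 21.7
tool_pos: [0.5134, 0.1759, 0.032]
orientation: [0.516, 0.485, 0.515, -0.484]
wrist_force: [-0.7, 0.9, 7.4]
finger_gap: 0.621
```

Emit:
jog_arm(
  steps=[
    {"offset": [0, 0, 0], "twist": 0},
    {"offset": [0, 0, 0], "twist": 0},
  ],
  claw=57,
)

```text
clock: 21.9
tool_pos: [0.5116, 0.1755, 0.0304]
orientation: [0.515, 0.484, 0.515, -0.485]
wrist_force: [0.1, 0.1, -0.2]
finger_gap: 0.666
```

Emit:
jog_arm(
  steps=[
    {"offset": [0, 0, 0], "twist": 0},
    {"offset": [0, 0, 0], "twist": 0},
    {"offset": [0, 0, 0], "twist": 0},
  ],
  claw=84,
)

```text
clock: 22.2
tool_pos: [0.5113, 0.1773, 0.0303]
orientation: [0.516, 0.483, 0.516, -0.484]
wrist_force: [0.2, 0.0, -0.3]
finger_gap: 0.988
```

```bash
python3 - <<'E'
from h import *
st()
s=r.snapshot("side"); crop(s,270,240,100,75,8,"pics/s23.png")
E
```

```text
{'clock': np.float64(22.2), 'tool_pos': array([0.5113, 0.1773, 0.0303]), 'orientation': array([ 0.5157,  0.4835,  0.5159, -0.4839]), 'wrist_force': array([ 0.25  ,  0.0207, -0.341 ]), 'finger_gap': np.float64(0.9876), 'joints': array([-0.7439,  0.4794,  0.3941,  2.0088, -0.2766,  0.705 , -0.1131])}
```

View pics/s23.png

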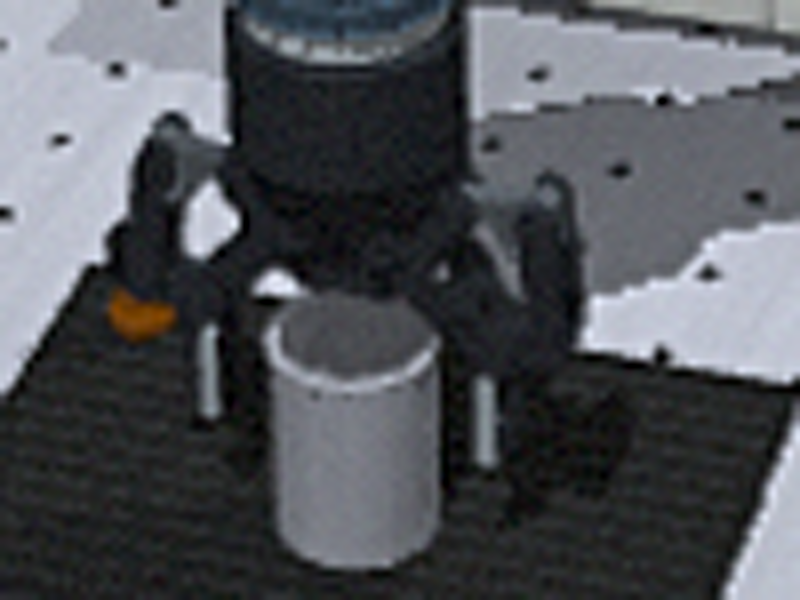

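Emit:
jog_arm(
  steps=[
    {"offset": [0, 0, 0.03], "twist": 0},
    {"offset": [0, 0, 0.09], "twist": 0},
    {"offset": [0, 0, 0.15], "twist": 0},
    {"offset": [0, 0, 0.21], "twist": 0},
    {"offset": [0, 0, 0.25], "twist": 0},
  ],
)

```text
clock: 22.75
tool_pos: [0.5129, 0.1779, 0.2217]
orientation: [0.516, 0.485, 0.515, -0.482]
wrist_force: [-0.6, 0.9, -0.2]
finger_gap: 0.982
```

```bash
python3 - <<'E'
from h import *
st()
s=r.snapshot("side"); crop(s,230,200,200,150,4,"pics/s24.png")
t=r.snapshot("top"); crop(t,350,180,120,130,4,"pics/t24.png")
E
```

```text
{'clock': np.float64(22.75), 'tool_pos': array([0.5129, 0.1779, 0.2217]), 'orientation': array([ 0.5162,  0.4853,  0.5153, -0.4822]), 'wrist_force': array([-0.6209,  0.9026, -0.2409]), 'finger_gap': np.float64(0.9824), 'joints': array([-0.8447,  0.1968,  0.4893,  1.8899, -0.1055,  1.0753, -0.2495])}
```

View pics/s24.png

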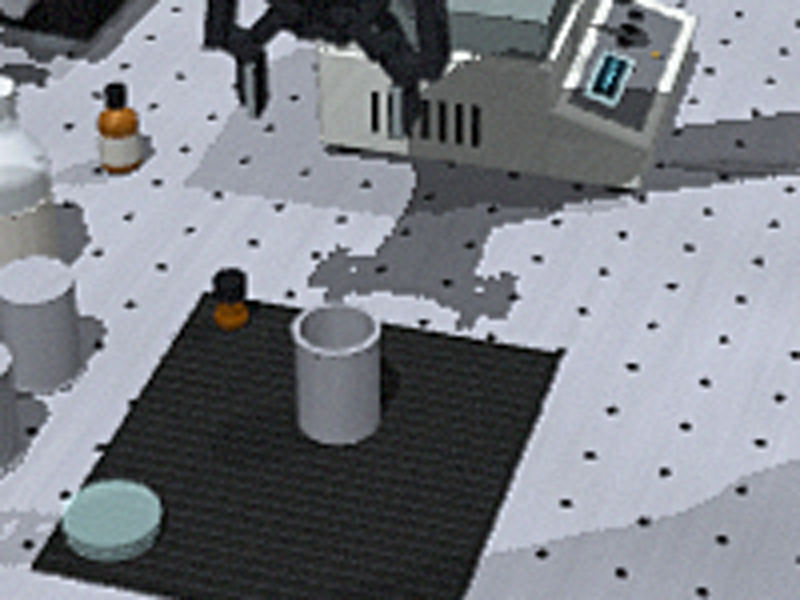

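View pics/t24.png

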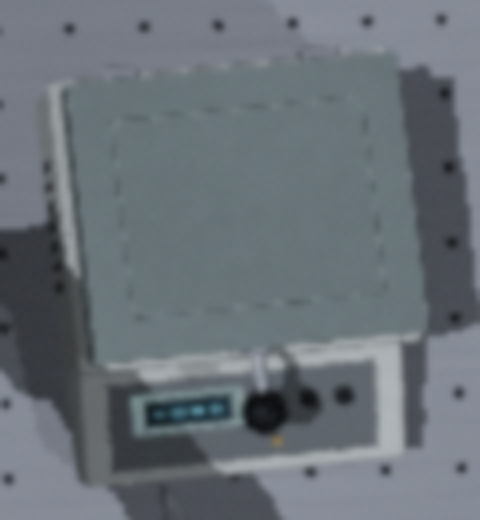

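```bash
python3 - <<'E'
from h import *
s=r.snapshot("side");t=r.snapshot("top"); crop(s,340,170,100,75,8,"pics/s25.png")
for p in[(386.2,195.5)]: print(onz(s,p,.1235))
g=cv2.cvtColor(t["img"],cv2.COLOR_BGR2GRAY)[270:296,404:426]; m=(g<45).astype(np.uint8)
n,l,stt,c=cv2.connectedComponentsWithStats(m); print([(stt[i],c[i]+[404,270]) for i in range(1,n) if stt[i][4]>15])
E
```

```text
[ 0.44637812 -0.24710495  0.1235    ]
[(array([ 7,  8, 11, 10, 86], dtype=int32), array([416.19767442, 282.53488372]))]
```

View pics/s25.png

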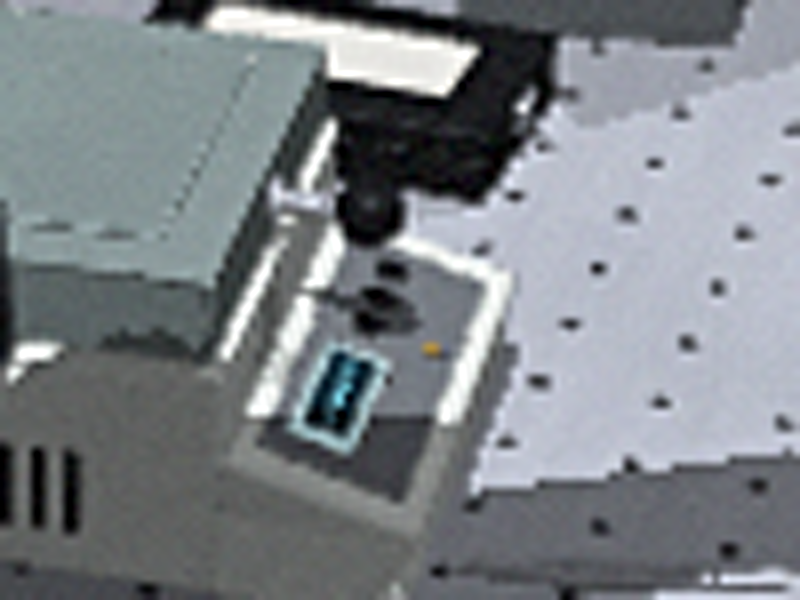

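Emit:
jog_arm(
  steps=[
    {"offset": [-0.091, -0.566, 0.03], "twist": -0.5},
    {"offset": [-0.091, -0.566, 0.03], "twist": -0.5},
    {"offset": [-0.091, -0.566, 0.03], "twist": -0.5},
    {"offset": [-0.091, -0.566, 0.03], "twist": -0.5},
    {"offset": [-0.091, -0.566, 0.03], "twist": -0.5},
  ],
  claw=70,
)

```text
clock: 23.45
tool_pos: [0.4696, -0.0705, 0.2293]
orientation: [-0.301, -0.639, -0.302, 0.641]
wrist_force: [0.8, 0.2, 0.5]
finger_gap: 0.819
```

```bash
python3 - <<'E'
from h import *
S=r.sense(); T=S["tool_pos"]; o=S["orientation"]; y=R.from_quat([o[1],o[2],o[3],o[0]]).as_matrix()[:,1]
a=np.degrees(np.arctan2(y[1],y[0])); print(T,a,S["joints"].round(2)); print("need",(np.array([.445,-.2465,.22])-T)/.75,(-86.4-a)/180)
E
```

```text
[ 0.4696128  -0.07051151  0.22925281] -39.59693522609554 [-0.65  0.04  0.74  2.03 -0.03  1.08 -0.59]
need [-0.03281706 -0.23465132 -0.01233708] -0.2600170265216915
```

Emit:
jog_arm(
  steps=[
    {"offset": [-0.033, -0.235, 0], "twist": -0.26},
    {"offset": [-0.033, -0.235, 0], "twist": -0.26},
    {"offset": [-0.033, -0.235, 0], "twist": -0.26},
    {"offset": [-0.033, -0.235, 0], "twist": -0.26},
    {"offset": [-0.033, -0.235, 0], "twist": -0.26},
  ],
  claw=60,
)

```text
clock: 23.95
tool_pos: [0.4435, -0.2506, 0.2298]
orientation: [-0.043, -0.704, -0.041, 0.707]
wrist_force: [0.5, 0.1, 0.0]
finger_gap: 0.7
```

Emit:
jog_arm(
  steps=[
    {"offset": [0, 0, 0], "twist": 0},
    {"offset": [0, 0, 0], "twist": 0},
  ],
)

```text
clock: 24.15
tool_pos: [0.4464, -0.244, 0.2297]
orientation: [-0.049, -0.704, -0.05, 0.706]
wrist_force: [0.1, 0.0, -0.3]
finger_gap: 0.702
```

```bash
cat > need.py <<'E'
from h import *
S=r.sense(); T=S["tool_pos"]; o=S["orientation"]; y=R.from_quat([o[1],o[2],o[3],o[0]]).as_matrix()[:,1]
a=np.degrees(np.arctan2(y[1],y[0])); print(T,a,S["joints"].round(2)); print("need",(np.array([.445,-.2465,.105])-T)/.75,(-86.4-a)/180)
E
python3 need.py
```

```text
[ 0.44637297 -0.24400616  0.22968256] -82.0172180922926 [-0.45  0.16  0.95  1.97 -0.14  1.09 -0.86]
need [-0.00183062 -0.00332512 -0.16624341] -0.024348788376152283
```

Emit:
jog_arm(
  steps=[
    {"offset": [-0.002, -0.003, -0.05], "twist": -0.024},
    {"offset": [-0.002, -0.003, -0.1], "twist": -0.024},
    {"offset": [-0.002, -0.003, -0.14], "twist": -0.024},
    {"offset": [-0.002, -0.003, -0.166], "twist": -0.024},
    {"offset": [-0.002, -0.003, -0.166], "twist": -0.024},
  ],
)

```text
clock: 24.65
tool_pos: [0.443, -0.2444, 0.1032]
orientation: [-0.022, -0.704, -0.024, 0.71]
wrist_force: [-0.9, 0.3, 0.2]
finger_gap: 0.701
```

Emit:
jog_arm(
  steps=[
    {"offset": [0, 0, 0], "twist": 0},
  ],
)

```text
clock: 24.75
tool_pos: [0.4457, -0.2465, 0.1064]
orientation: [-0.022, -0.706, -0.022, 0.707]
wrist_force: [0.3, 0.3, 0.7]
finger_gap: 0.703
```

```bash
python3 need.py; python3 - <<'E'
from h import *
s=r.snapshot("side"); crop(s,340,140,100,75,8,"pics/s26.png")
E
```

```text
[ 0.44568038 -0.24652782  0.10643985] -86.40553221268114 [-0.31  0.38  0.86  2.07 -0.38  0.86 -0.74]
need [-9.07173126e-04  3.70968368e-05 -1.91979468e-03] 3.073451489517728e-05
```

View pics/s26.png

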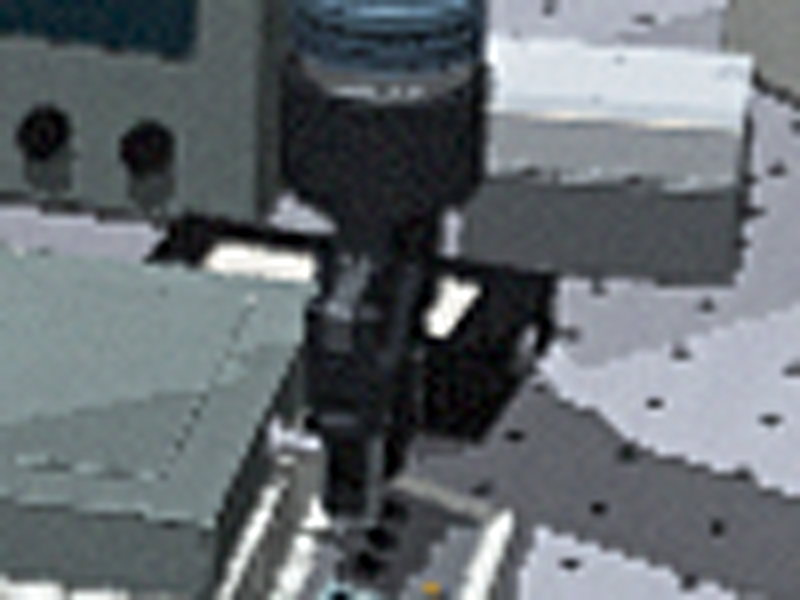

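Emit:
jog_arm(
  steps=[
    {"offset": [-0.001, 0, -0.002], "twist": 0},
    {"offset": [-0.001, 0, -0.002], "twist": 0},
    {"offset": [-0.001, 0, -0.002], "twist": 0},
    {"offset": [-0.001, 0, -0.002], "twist": 0},
    {"offset": [-0.001, 0, -0.002], "twist": 0},
  ],
  claw=15,
  squeeze=40,
)

```text
clock: 25.3
tool_pos: [0.4456, -0.2449, 0.1064]
orientation: [0.02, 0.707, 0.024, -0.707]
wrist_force: [-2.7, 5.4, 7.5]
finger_gap: 0.298
```

Emit:
jog_arm(
  steps=[
    {"offset": [0.0, -0.001, 0.005], "twist": 0},
    {"offset": [0.001, -0.001, 0.01], "twist": 0},
    {"offset": [0.002, -0.001, 0.0145], "twist": 0},
    {"offset": [0.002, -0.001, 0.0145], "twist": 0},
  ],
)

```text
clock: 25.7
tool_pos: [0.4466, -0.2449, 0.116]
orientation: [-0.02, -0.707, -0.024, 0.707]
wrist_force: [0.1, 5.5, -1.5]
finger_gap: 0.301
```

```bash
python3 need.py; python3 - <<'E'
from h import *
st()
s=r.snapshot("side"); crop(s,310,130,120,90,6,"pics/s27.png")
E
```

```text
[ 0.44655471 -0.24487133  0.11595139] -86.47019255582309 [-0.32  0.37  0.87  2.06 -0.37  0.88 -0.75]
need [-0.00207294 -0.00217156 -0.01460186] 0.00038995864346157795
{'clock': np.float64(25.7), 'tool_pos': array([ 0.4466, -0.2449,  0.116 ]), 'orientation': array([-0.0199, -0.7065, -0.0237,  0.707 ]), 'wrist_force': array([ 0.1054,  5.4856, -1.5376]), 'finger_gap': np.float64(0.3011), 'joints': array([-0.3246,  0.3654,  0.8715,  2.0603, -0.369 ,  0.8778, -0.7529])}
```

View pics/s27.png

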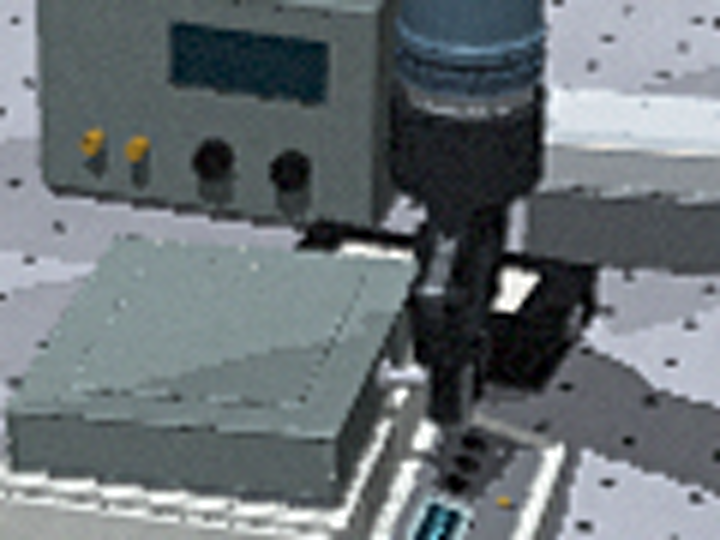

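Emit:
jog_arm(
  steps=[
    {"offset": [0.002, 0.002, 0.014], "twist": 0},
    {"offset": [0.0055, 0.002, 0.028], "twist": 0},
    {"offset": [0.009, 0.003, 0.042], "twist": 0},
    {"offset": [0.014, 0.003, 0.056], "twist": 0},
  ],
)

```text
clock: 26.15
tool_pos: [0.4569, -0.2441, 0.1588]
orientation: [-0.02, -0.706, -0.023, 0.707]
wrist_force: [0.7, 6.1, -3.4]
finger_gap: 0.3
```

```bash
python3 - <<'E'
from h import *
st()
s=r.snapshot("side"); crop(s,310,120,120,90,6,"pics/s28.png")
E
```

```text
{'clock': np.float64(26.15), 'tool_pos': array([ 0.4569, -0.2441,  0.1588]), 'orientation': array([-0.0204, -0.7065, -0.0226,  0.7071]), 'wrist_force': array([ 0.676 ,  6.0597, -3.3655]), 'finger_gap': np.float64(0.2998), 'joints': array([-0.3784,  0.309 ,  0.9158,  2.012 , -0.3012,  0.9617, -0.8197])}
```

View pics/s28.png

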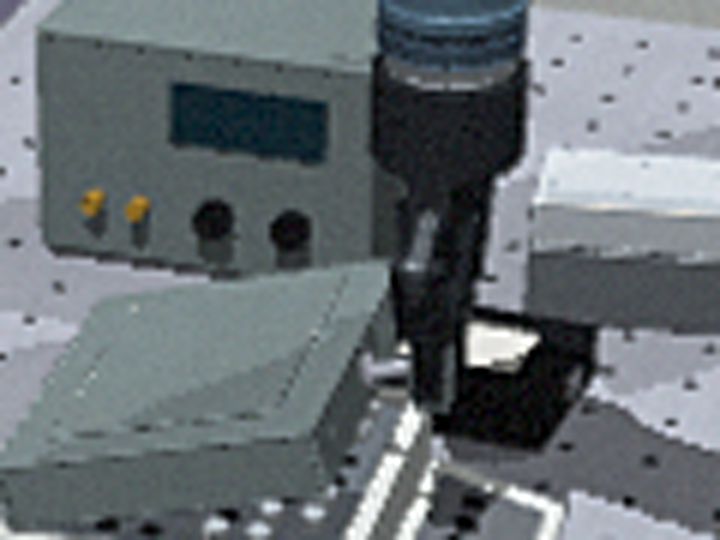

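Emit:
jog_arm(
  steps=[
    {"offset": [0.0065, 0.0, 0.017], "twist": 0},
    {"offset": [0.0145, 0.001, 0.033], "twist": 0},
    {"offset": [0.023, 0.0015, 0.049], "twist": 0},
    {"offset": [0.033, 0.002, 0.064], "twist": 0},
  ],
)

```text
clock: 26.6
tool_pos: [0.4813, -0.2422, 0.2067]
orientation: [-0.02, -0.706, -0.023, 0.707]
wrist_force: [1.4, 5.8, -3.0]
finger_gap: 0.301
```

Emit:
jog_arm(
  steps=[
    {"offset": [0.011, 0.001, 0.0145], "twist": 0},
    {"offset": [0.0225, 0.0015, 0.028], "twist": 0},
    {"offset": [0.035, 0.002, 0.041], "twist": 0},
    {"offset": [0.0485, 0.003, 0.053], "twist": 0},
  ],
)

```text
clock: 27.0
tool_pos: [0.5173, -0.2395, 0.2461]
orientation: [-0.02, -0.706, -0.023, 0.708]
wrist_force: [-0.5, 5.9, -2.7]
finger_gap: 0.303
```

```bash
python3 - <<'E'
from h import *
st()
s=r.snapshot("side"); crop(s,300,90,140,105,5,"pics/s29.png")
E
```

```text
{'clock': np.float64(27.0), 'tool_pos': array([ 0.5173, -0.2395,  0.2461]), 'orientation': array([-0.0197, -0.7057, -0.0233,  0.7078]), 'wrist_force': array([-0.4768,  5.9429, -2.6672]), 'finger_gap': np.float64(0.3031), 'joints': array([-0.4106,  0.3115,  0.9302,  1.8076, -0.2742,  1.1632, -0.9019])}
```

View pics/s29.png

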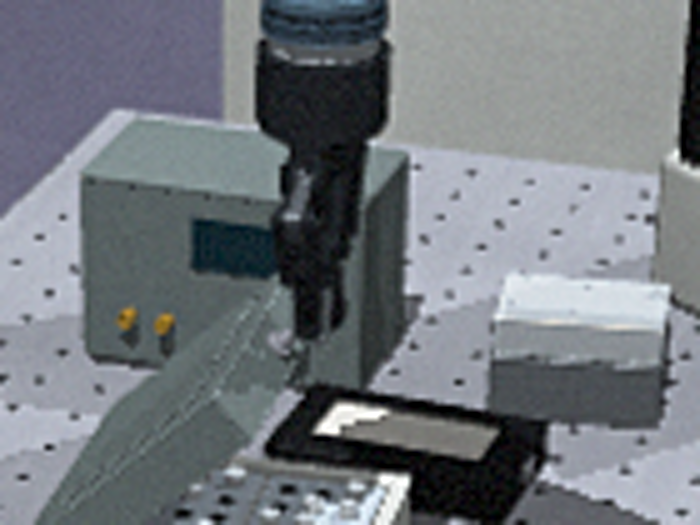

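Emit:
jog_arm(
  steps=[
    {"offset": [0.014, 0.001, 0.011], "twist": 0},
    {"offset": [0.029, 0.002, 0.0215], "twist": 0},
    {"offset": [0.0445, 0.003, 0.031], "twist": 0},
    {"offset": [0.0605, 0.004, 0.039], "twist": 0},
    {"offset": [0.0605, 0.004, 0.039], "twist": 0},
  ],
)

```text
clock: 27.55
tool_pos: [0.5652, -0.2358, 0.2761]
orientation: [0.021, 0.707, 0.023, -0.707]
wrist_force: [-0.3, 7.2, -1.7]
finger_gap: 0.302
```

Emit:
jog_arm(
  steps=[
    {"offset": [0, 0, 0], "twist": 0},
    {"offset": [0, 0, 0], "twist": 0},
    {"offset": [0, 0, 0], "twist": 0},
  ],
)

```text
clock: 27.85
tool_pos: [0.563, -0.236, 0.275]
orientation: [-0.02, -0.706, -0.023, 0.708]
wrist_force: [-0.2, 7.6, -1.8]
finger_gap: 0.296
```

```bash
python3 - <<'E'
from h import *
st()
s=r.snapshot("side"); crop(s,260,70,160,120,5,"pics/s30.png")
t=r.snapshot("top"); crop(t,340,170,140,120,5,"pics/t30.png"); cv2.imwrite("pics/t30f.png",t["img"])
# predicted cover corners at 60deg: hinge
yaw=np.radians(3.6); u=np.array([np.cos(yaw),np.sin(yaw),0]); v=np.array([-u[1],u[0],0]); z=np.array([0,0,1.])
k0=np.array([.445,-.2465,.1235]); hinge=k0+.206*u-.0175*z; print("hinge",hinge)
for th in (50,60,70):
  a=np.radians(th); rr=-u*np.cos(a)+z*np.sin(a); nn=u*np.sin(a)+z*np.cos(a)
  for sgn in (1,-1):
    for top in (.0355,0):
      p=hinge+.168*rr+nn*top+sgn*.099*v
      print(th,sgn,top,((proj(s,p)-[260,70])*5).round(),((proj(t,p)-[340,170])*5).round())
  print("knob",((proj(s,hinge+.206*rr+.0175*nn)-[260,70])*5).round(),(hinge+.206*rr+.0175*nn).round(4))
E
```

```text
{'clock': np.float64(27.85), 'tool_pos': array([ 0.563, -0.236,  0.275]), 'orientation': array([-0.0197, -0.7059, -0.0234,  0.7076]), 'wrist_force': array([-0.1563,  7.5825, -1.8024]), 'finger_gap': np.float64(0.2957), 'joints': array([-0.3828,  0.3781,  0.9095,  1.6773, -0.3161,  1.2455, -0.9133])}
hinge [ 0.65059351 -0.23356515  0.106     ]
50 1 0.0355 [386. 471.] [188. 297.]
50 1 0 [433. 513.] [187. 364.]
50 -1 0.0355 [477. 336.] [653. 256.]
50 -1 0 [519. 375.] [642. 324.]
knob [497. 380.] [ 0.5318 -0.241   0.2751]
60 1 0.0355 [339. 446.] [186. 230.]
60 1 0 [392. 481.] [187. 306.]
60 -1 0.0355 [434. 313.] [655. 189.]
60 -1 0 [482. 346.] [649. 265.]
knob [445. 345.] [ 0.5629 -0.2391  0.2932]
70 1 0.0355 [290. 429.] [181. 159.]
70 1 0 [346. 456.] [185. 241.]
70 -1 0.0355 [388. 298.] [653. 118.]
70 -1 0 [440. 322.] [652. 200.]
knob [390. 319.] [ 0.5967 -0.237   0.3056]
```

View pics/s30.png

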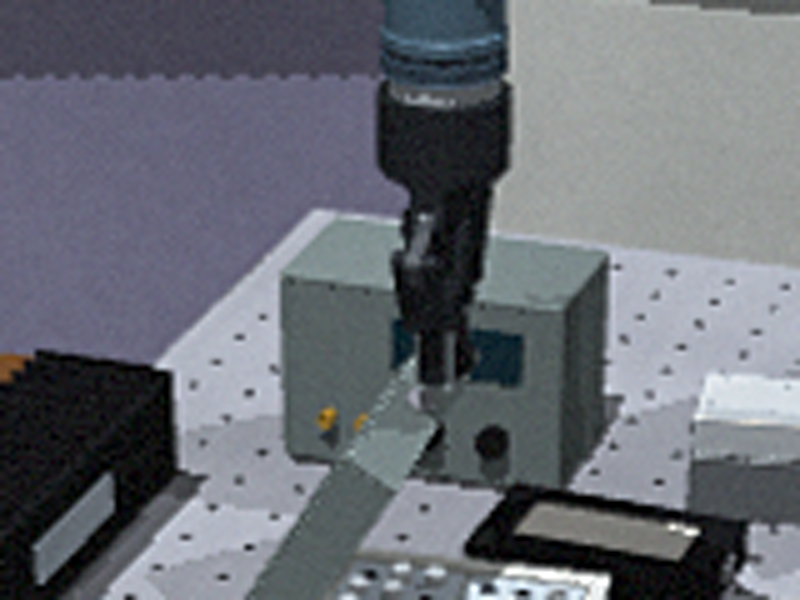

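View pics/t30.png

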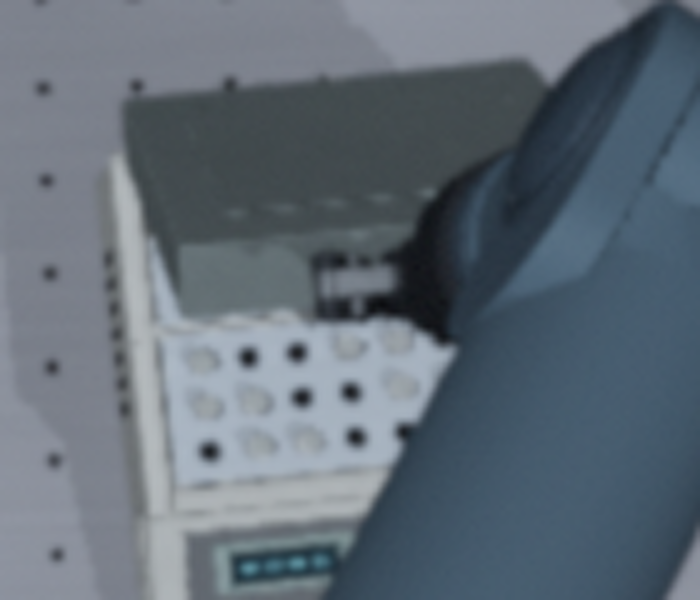

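```bash
python3 - <<'E'
from h import *
s=r.snapshot("side"); crop(s,230,60,220,165,3.6 and 3,"pics/s31.png"); cv2.imwrite("pics/s31f.png",s["img"]); st(); print(np.abs(r.sense()["joint_vel"]).max())
E
```

```text
{'clock': np.float64(28.0), 'tool_pos': array([ 0.563 , -0.2359,  0.275 ]), 'orientation': array([-0.0198, -0.706 , -0.0234,  0.7076]), 'wrist_force': array([-0.9444,  6.8265, -2.8404]), 'finger_gap': np.float64(0.2991), 'joints': array([-0.3828,  0.378 ,  0.9095,  1.6774, -0.316 ,  1.2455, -0.9133])}
0.001366523528817705
```

View pics/s31f.png

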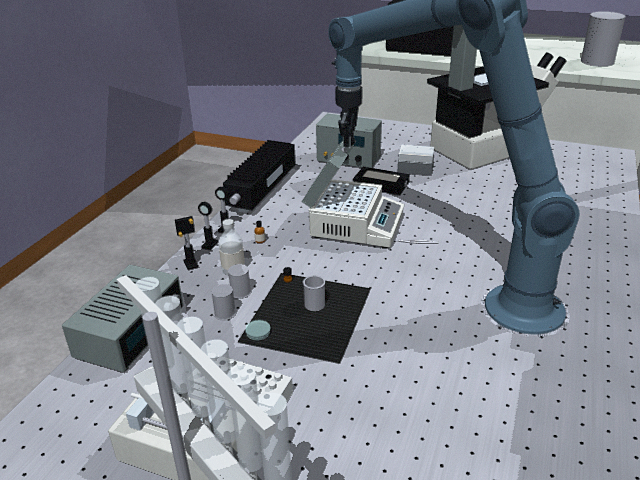

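The beaker stands mouth-up on the mat at (314,293). The cover is held open at about 60° at (330,180), and the other things are where they were. I'm handing in now.

```bash
python3 -c "
from bench import r
print(r.job_done())"
```

```text
the job is handed in; nothing more can be done
None
```

The beaker now stands mouth-up near the middle of the mat, and the gripper is holding the cover open at about 60°. I handed the job in at 28 s of the 72 s allowed; no verdict is reported.

- **Beaker:** The tool can't tilt, so I pivoted the pinched beaker against the mat's edge until it lay on its side. I then let go, gripped it again near the mouth, and pivoted it upright the same way. My first try at the second half failed because the base passed over the mat edge, which is why I regripped. After release the pictures show it upright, flat on the mat and untouched.
- **Cover:** I pinched the ball knob on both sides and raised it in small steps along its arc.
- **Last checks:**
  - **Angle:** The pictures put the cover at 58–60°.
  - **Steadiness:** The arm is still and the fingers are on the knob. About 2–3 N of the cover's weight shows at the wrist.
  - **Other things:** In the last side view, everything else looks where it was; I did not measure this.
- **Readings that disagreed:**
  - **Finger opening:** It reads about 25 mm on the 28 mm knob.
  - **Sideways force:** A steady 7 N remains at the wrist, so the grip is probably slightly off-centre, but it held through the whole lift.

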